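# Change the vegetable slicer over to julienne and rack its blade plates

### The job

Change the vegetable slicer over to julienne: turn its lock ring fully open, draw out the slicing plate that is in it, slide the julienne plate (the one with a row of small upright teeth) into the slicer until it is fully home, and turn the ring back to its locked mark. The plate you took out and every other blade plate lying on the counter belong in the blade rack, one to a bay, each slid in handle outwards and fully home, in any bay and at any time. Leave the other things on the counter where they are.

Things in the scene. Friction and masses are not known exactly. Their poses are not given: they have to be found in the camera images.
- slicer: Manual vegetable slicer, fixed: steel box 165 (x) x 170 (y) x 98 mm high; on its deck a grey feed chute (radius 46, top at z 150 mm) with a black lock ring round it. Origin: on the counter under the chute. The slot opens in its -x face at x = -80 mm (flared guides to -90), 56 mm wide; +x is the way in. At its edges 10 mm of height over the slot floor, 21 mm in the middle.
- slicer_home (a point): Where a plate's origin lies when fully home in the slicer: on the slot floor, 55 mm above the counter, under the chute, plate x along this x (slicer's axes). The leading edge then meets a stop and 45 mm of the handle stands out of the slicer's face.
- ringbody (a joint): Lock ring, captive, turns about the vertical through ring_axis: 0 = stop at the locked mark (solid dark bar on the deck), 1.05 rad = stop at the open mark (two dark dots), growing anticlockwise from above; friction 0.12 N m. Locked, its bolt stands behind the plate: a plate goes in or out only with the ring open, and the ring locks only with a plate fully home or none in.
- ring_axis (a point): Point on the ring's turning axis, at the ring's top face, 112 mm above the counter (ring 120 mm across).
- ring_wing (a point): Top middle of the ring's single upright black wing, 84 mm from the axis, 128 mm above the counter. The wing runs radially from 56 to 104 mm from the axis, 12 mm thick, 26 mm high (from 102 to 128 mm above the counter). This point's +x points radially outwards.
- rack: Blade rack, fixed: steel, 130 (x) x 264 (y) x 69 mm high, four open-topped grooved bays side by side, 64 mm apart, each 56 mm wide, floor 55 mm above the counter; lips at the edges leave 10 mm of height. Plates slide in level from its -x side (front at x = -66 mm), +x is the way in. Origin: on the counter under the middle of the four home points.
- bay1_home (a point): Where a plate's origin lies when fully home against the stop of bay 1 (bay 1 at the rack's +y end, bay 4 at its -y end), 55 mm above the counter, plate x along this x; the handle stands out in front. Empty at the start; any plate fits any bay.
- bay2_home (a point): Where a plate's origin lies when fully home against the stop of bay 2 (bay 1 at the rack's +y end, bay 4 at its -y end), 55 mm above the counter, plate x along this x; the handle stands out in front. Empty at the start; any plate fits any bay.
- bay3_home (a point): Where a plate's origin lies when fully home against the stop of bay 3 (bay 1 at the rack's +y end, bay 4 at its -y end), 55 mm above the counter, plate x along this x; the handle stands out in front. Empty at the start; any plate fits any bay.
- bay4_home (a point): Where a plate's origin lies when fully home against the stop of bay 4 (bay 1 at the rack's +y end, bay 4 at its -y end), 55 mm above the counter, plate x along this x; the handle stands out in front. Empty at the start; any plate fits any bay.
- slicing_plate: Slicing plate, at the start home in the slicer: one slanted steel blade behind a dark opening. Grey frame 120 x 52 x 5 mm, behind it a black bar handle 65 x 22 x 16 mm high, undersides level; 0.13 kg. Origin: centre of the frame's underside (z = 0 on the counter); +x to its leading edge (at +60 mm), handle from x = -60 to -125 mm; z up.
- julienne_plate: Julienne plate, on the counter: straight blade and a row of seven upright steel teeth, 12 mm high, across it (no other has teeth). Grey frame 120 x 52 x 5 mm, behind it a black bar handle 65 x 22 x 16 mm high, undersides level; 0.13 kg. Origin: centre of the frame's underside (z = 0 on the counter); +x to its leading edge (at +60 mm), handle from x = -60 to -125 mm; z up.
- coarse_plate: Coarse grating plate, on the counter or absent: steel field with 15 big bumps. Grey frame 120 x 52 x 5 mm, behind it a black bar handle 65 x 22 x 16 mm high, undersides level; 0.13 kg. Origin: centre of the frame's underside (z = 0 on the counter); +x to its leading edge (at +60 mm), handle from x = -60 to -125 mm; z up.
- wavy_plate: Crinkle plate, on the counter or absent: steel field with eight cross ridges. Grey frame 120 x 52 x 5 mm, behind it a black bar handle 65 x 22 x 16 mm high, undersides level; 0.13 kg. Origin: centre of the frame's underside (z = 0 on the counter); +x to its leading edge (at +60 mm), handle from x = -60 to -125 mm; z up.
- fine_plate: Fine grating plate, on the counter or absent: steel field with many small bumps. Grey frame 120 x 52 x 5 mm, behind it a black bar handle 65 x 22 x 16 mm high, undersides level; 0.13 kg. Origin: centre of the frame's underside (z = 0 on the counter); +x to its leading edge (at +60 mm), handle from x = -60 to -125 mm; z up.
- pusher: White plastic food pusher, 72 mm across, 112 mm high, standing; bystander, origin at its foot.
- ramekin: Small white bowl, 72 mm across, 36 mm high; bystander, origin at its foot.
- jar: Amber jam jar with black cap, 76 mm across, 95 mm high; bystander, origin at its foot.
- mug: Blue mug, 80 mm across, 92 mm high; bystander, origin at its foot.
- can: Food can, 74 mm across, 110 mm high; bystander, origin at its foot.
- spoon: Spoon lying on the counter, 170 mm long; bystander, origin at mid-length underneath.
Things that resemble listed ones, but are neither listed nor needed, are in the scene too. What is shaped like the julienne_plate but yellow is not meant.

How it is judged:
On the way, in this order (a step that is already met when the one before it is completed fails the run):
1. the lock ring is turned open (value of joint ringbody above 0.9 rad), for 0.2 s.
2. the slicing plate is drawn right out of the slicer (horizontal distance between slicing_plate and slicer_home above 0.13 m), for 0.2 s.
3. the julienne plate is fully home in the slicer (distance between julienne_plate and slicer_home below 0.007 m and angle between the x axis of julienne_plate and the x axis of slicer_home, either way round below 0.09 rad and angle between julienne_plate's own z axis and vertical below 0.09 rad), for 0.2 s.
4. the ring is at its locked mark with the julienne plate home (all of step 3 and value of joint ringbody below 0.09 rad), for 0.2 s.
At the end, for the whole second after the job is handed in: The julienne plate is fully home in the slicer (within 7 mm and 5 degrees) with the lock ring at its locked mark (within 0.09 rad), and the slicing plate and every other plate present are each fully home in a bay of the rack (within 7 mm and 5 degrees, right side up), released and at rest (all of step 4 and linear speed of each of julienne_plate, slicing_plate, coarse_plate, wavy_plate, fine_plate below 0.02 m/s and (distance between slicing_plate and bay1_home below 0.007 m or distance between slicing_plate and bay2_home below 0.007 m or distance between slicing_plate and bay3_home below 0.007 m or distance between slicing_plate and bay4_home below 0.007 m) and angle between the x axis of each of slicing_plate, coarse_plate, wavy_plate, fine_plate and the x axis of rack, either way round below 0.09 rad and angle between each of slicing_plate, coarse_plate, wavy_plate, fine_plate's own z axis and vertical below 0.09 rad and (distance between coarse_plate and bay1_home below 0.007 m or distance between coarse_plate and bay2_home below 0.007 m or distance between coarse_plate and bay3_home below 0.007 m or distance between coarse_plate and bay4_home below 0.007 m) and (distance between wavy_plate and bay1_home below 0.007 m or distance between wavy_plate and bay2_home below 0.007 m or distance between wavy_plate and bay3_home below 0.007 m or distance between wavy_plate and bay4_home below 0.007 m) and (distance between fine_plate and bay1_home below 0.007 m or distance between fine_plate and bay2_home below 0.007 m or distance between fine_plate and bay3_home below 0.007 m or distance between fine_plate and bay4_home below 0.007 m)); the robot touches nothing.
It fails at once if one of the other things on the counter (pusher, ramekin, jar, mug, can, spoon) is moved more than 30 mm (distance of any of pusher, ramekin, jar, mug, can, spoon from where it was at the start of the episode above 0.03 m).
Of coarse_plate, wavy_plate, fine_plate only 1 to 3 are there at a start; the rules pass over those that are not, and their reading is None.
At some moment in a run one of julienne_plate, coarse_plate, wavy_plate, fine_plate may be knocked a few centimetres aside while the robot is not near it.
It also fails if it takes over 210 s, if anything falls off the work surface, if the arm or the gripper's body presses on something with over 40 N, if the wrist force passes 120 N, or if a joint passes its speed limit or range.

### The arm

A 6-joint arm with a two-finger parallel gripper is mounted at the origin on the work surface. World frame = base frame: x ahead of the robot, y to its left, z up, the work surface at z = 0. Lengths are in m, angles in rad, forces in N, time in s.
With the tool pointing down it reaches from about 0.325 to 0.9 m from the base axis. Payload 6.1 kg.
Tool frame: the origin (TCP) lies on the front face of the gripper's body, between the roots of the fingers; the fingertips stand 73 mm ahead of it and the grasp point (between the pads) lies 54 mm ahead of it; z points along the fingers, y is the line along which they close (so a half turn about z gives the same grasp; the last joint's range is limited). The gripper opens to 85 mm and grips with 20 to 120 N. Pads are 22 mm wide; open, the fingers measure 114 mm over their backs; the gripper's body (76 mm by 85 mm) begins 54 mm behind the grasp point. The pads swing forward as they close: fully open they stand 13 mm farther back than shut.
Start: joints at [-1.306, 0.22, 1.526, -0, 1.395, -0.126], TCP at [0.238, -0.578, 0.304] pointing down, gripper open.
Joint ranges: [-2.98, 2.98], [-0.91, 2.08], [0.09, 2.57], [-1.24, 4.39], [0.2, 2.65], [-2.68, 2.68]. Speed limits (rad/s): [2.57, 2.57, 3.01, 3.14, 3.14, 3.14].

### API

Orientations are given as a rotation vector (axis times angle).
In Python, from plant import manip gives the robot as it stands.
- The arm moves only by the tool move_arm, never from a script. Its argument "rows" is a list of rows, each a list of 3 entries, a list of its own where there are three numbers: the finger opening in mm, from 0 to 85.4, then the shift along the tool's x, y, z each as a share of 50 cm, from -1 to 1, then the turn, a rotation vector about the tool's x, y, z each as a share of 90 degrees, from -1 to 1. In form: [[grip, [tx, ty, tz], [ax, ay, az]], ...]. A call has 1 to 20 rows; each row shifts and turns the commanded pose from where the row before left it, along the tool's axes as they then stand; what a row does not reach is not made up. A row lasts 1/8 s, in which the tool goes at most 62.5 mm and 10.7 degrees, less where a joint would pass 70% of its speed; a pose out of reach is approached as far as the arm can. A call with a number of a shift or a turn outside -1 to 1 is refused whole. A call with a gripper value outside its range is refused whole. The fingers move at their own pace and stop on an object; "grip_force" is the grip in N (left out, the last holds). Time passes only in rows, so rows that do not move let the fingers close. It gives the time, the measured TCP pose, the force, the opening and the grip force at its end, in the units of the state.
- manip.read_state(): the state, without advancing time (a new reading comes with each control period).
- manip.grab_frame(name): name is "side" or "top"; returns the picture (420x560x3 uint8, blue, green, red); there is no depth.
- manip.calibration(name): a dict with "fx", "fy", "cx", "cy" (pixels), "rvec" (rotation vector, rad) and "tvec" (3), from world to camera coordinates, as OpenCV has them. Camera axes: x right, y down, z forward; pixel columns grow to the right and rows downward; lengths in m; the calibration is good to about 2 mm. A picture is of the moment at which its call begins. calibration takes no time and is no camera call.
- manip.job_done(): hands the job in; it is judged then, once.
The state is a dict: "t": time; "q": joint angles; "qd": joint speeds; "joint_torque": joint torques, N m; "tcp_pos": TCP position; "ee_rot": TCP orientation; "ft_force": force on the tool from outside, world axes, zero at the start; "moment": the same for the moment, N m; "finger_gap": finger opening in m; "grasp_force": force on a finger pad.
Only numpy, scipy, OpenCV 4.12 (cv2) and the standard library are available. Lean on these libraries where they do the work, as an engineer would, in place of code of your own. Each camera call takes 0.05 s, during which the arm holds its last target. There are 200 camera calls.

## Working session

There is one attempt and no reset: what is moved stays moved. The work goes in short steps, Python scripts to look and compute and a tool call to move; the robot and the scene stay as the last step left them, time stands still between calls to the robot, and variables do not carry over. Pictures are saved under pics/ and viewed, at most 14 in all, crops included, and the job is handed in when it is done.

Besides the shell and the picture viewer there is one more tool, called after ">>>" in YAML: its name, and indented under it one key for each argument. move_arm: Moves the arm, as the interface text tells. Shift numbers are shares of 50 cm and turn numbers shares of 90 degrees, none past 1 either way. Its arguments: {"type":"object","properties":{"rows":{"type":"array","items":{"type":"array"}},"grip_force":{"type":"number"}},"required":["rows"]}

```bash
mkdir -p pics; ls; python3 - <<'E'
from plant import manip
import cv2
print(manip.read_state())
for n in("side","top"):
    im=manip.grab_frame(n); cv2.imwrite(f"pics/{n}0.png",im); print(manip.calibration(n))
a=cv2.imread("pics/top0.png"); cv2.imwrite("pics/top0b.png",cv2.resize(a,(800,600),interpolation=cv2.INTER_CUBIC))
a=cv2.imread("pics/side0.png"); cv2.imwrite("pics/side0b.png",cv2.resize(a,(800,600),interpolation=cv2.INTER_CUBIC))
E
```

```text
pics
{'t': 0.0, 'q': array([-1.30605569e+00,  2.21224360e-01,  1.52761861e+00, -3.94580991e-05,
        1.39470352e+00, -1.26095794e-01]), 'qd': array([ 0.00010902, -0.00032172,  0.00080953, -0.00054745, -0.00060381,
        0.00127529]), 'joint_torque': array([-4.26934967e-04, -4.96892703e+01, -3.89396989e+01, -3.26654772e-04,
        1.07510036e-02, -2.32523666e-05]), 'tcp_pos': array([ 0.23796674, -0.57741662,  0.30279624]), 'ee_rot': array([-3.07988577e+00, -6.09657181e-01,  2.73280906e-04]), 'ft_force': array([0.51066405, 0.45591509, 0.90100715]), 'moment': array([-0.00047308,  0.04897641,  0.04679556]), 'grasp_force': 0.0, 'finger_gap': 0.0853553418253499}
{'fx': 459.62573458105203, 'fy': 459.62573458105203, 'cx': 277.1103521704441, 'cy': 208.60958869745588, 'rvec': array([ 0.61971174, -2.77006487,  0.93809943]), 'tvec': array([0.46852923, 0.24299739, 1.47372868])}
{'fx': 414.4498118456577, 'fy': 414.4498118456577, 'cx': 275.5419772170676, 'cy': 209.33376038152832, 'rvec': array([ 2.12169083, -2.12698392,  0.16665172]), 'tvec': array([-0.01507722,  0.53994193,  1.54446845])}
```

View pics/top0b.png

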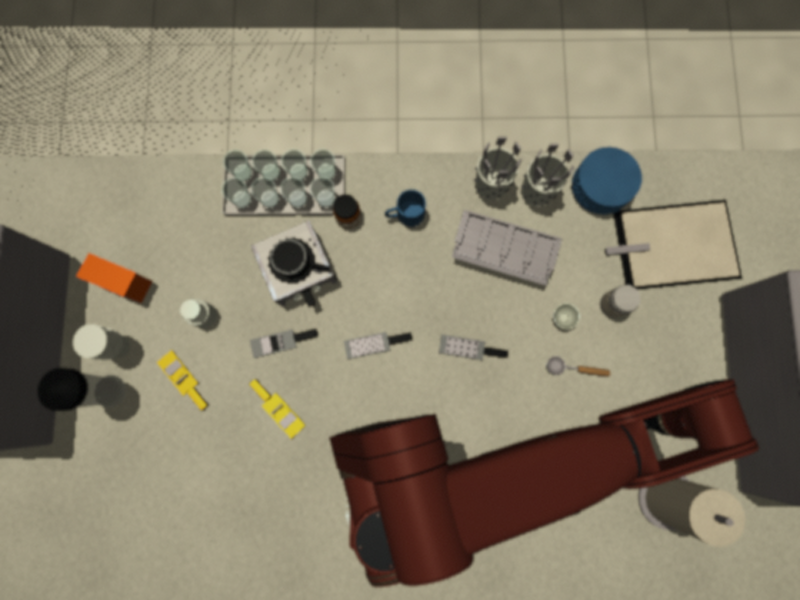

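View pics/side0b.png

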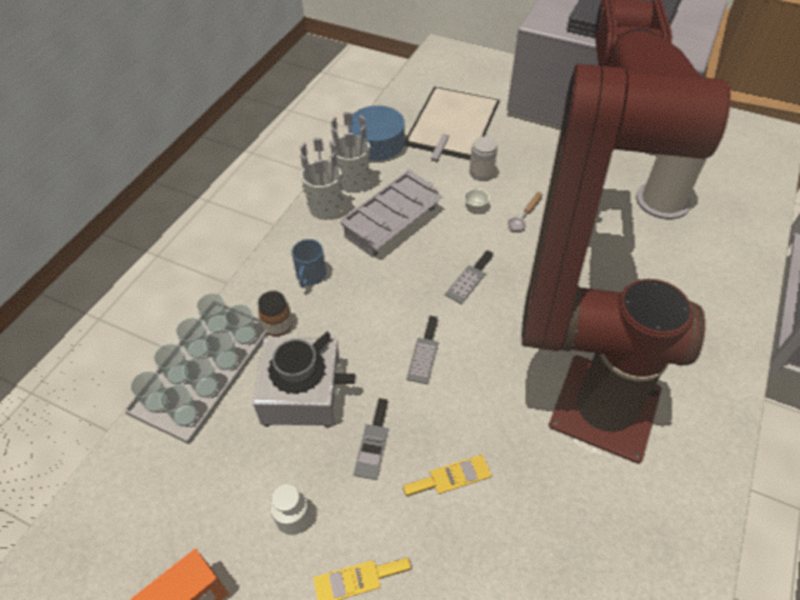

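```bash
cat > h.py <<'E'
import numpy as np,cv2
from plant import manip
def cam(n):
    c=manip.calibration(n);K=np.array([[c['fx'],0,c['cx']],[0,c['fy'],c['cy']],[0,0,1]])
    return K,cv2.Rodrigues(c['rvec'])[0],c['tvec']
def ray(n,uv):
    K,R,t=cam(n);uv=np.atleast_2d(np.asarray(uv,float))
    d=np.c_[uv,np.ones(len(uv))]@np.linalg.inv(K).T@R
    return -R.T@t,d
def plane(n,uv,z):
    o,d=ray(n,uv);return o+d*((z-o[2])/d[:,2])[:,None]
def proj(n,P):
    K,R,t=cam(n);p=(np.atleast_2d(P)@R.T+t)@K.T;return p[:,:2]/p[:,2:]
def tri(a,b):
    """least-squares crossing of a top ray and a side ray -> point, gap"""
    o1,d1=ray("top",a);o2,d2=ray("side",b);d1=d1[0]/np.linalg.norm(d1);d2=d2[0]/np.linalg.norm(d2)
    s=np.linalg.lstsq(np.c_[d1,-d2],o2-o1,rcond=None)[0]
    p,q=o1+s[0]*d1,o2+s[1]*d2;return (p+q)/2,np.linalg.norm(p-q)
E
python3 - <<'E'
from h import *
a=cv2.imread("pics/top0.png")
c=a[140:300,160:400];cv2.imwrite("pics/c1.png",cv2.resize(c,None,fx=3.3,fy=3.3,interpolation=cv2.INTER_CUBIC))
hsv=cv2.cvtColor(a,cv2.COLOR_BGR2HSV)
for (x,y) in [(199,240),(214,234),(257,242),(280,237),(324,243),(347,247),(240,260),(360,170),(205,184),(190,175),(300,262)]: print((x,y),a[y,x],hsv[y,x],plane("top",(x,y),0).round(3))
E
```

```text
(199, 240) [113 123 124] [ 27  23 124] [[0.427 0.284 0.   ]]
(214, 234) [31 34 35] [23 29 35] [[0.451 0.226 0.   ]]
(257, 242) [164 174 182] [ 17  25 182] [[0.419 0.057 0.   ]]
(280, 237) [29 32 32] [30 24 32] [[ 0.438 -0.033  0.   ]]
(324, 243) [143 151 159] [ 15  26 159] [[ 0.414 -0.204  0.   ]]
(347, 247) [24 25 26] [15 20 26] [[ 0.399 -0.293  0.   ]]
(240, 260) [137 164 170] [ 25  50 170] [[0.349 0.122 0.   ]]
(360, 170) [136 144 153] [ 14  28 153] [[ 0.707 -0.354  0.   ]]
(205, 184) [30 32 33] [20 23 33] [[0.652 0.267 0.   ]]
(190, 175) [100 111 114] [ 24  31 114] [[0.69  0.328 0.   ]]
(300, 262) [139 166 172] [ 25  49 172] [[ 0.341 -0.11   0.   ]]
```

View pics/c1.png

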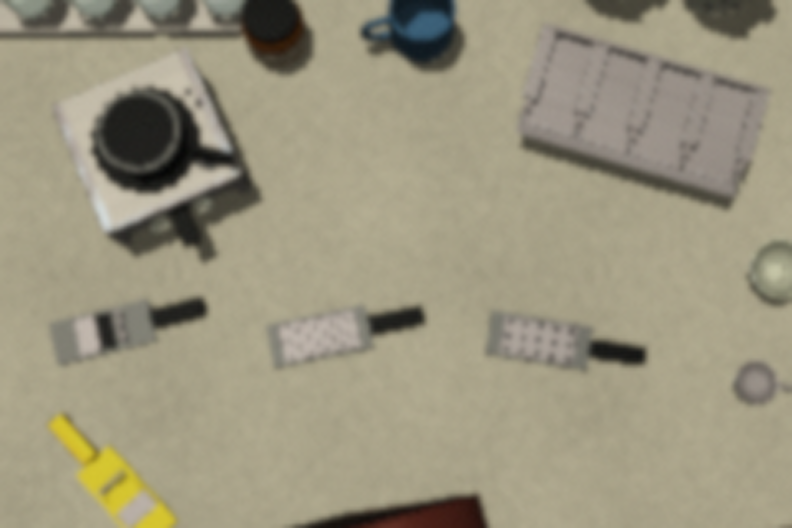

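```bash
cat >> h.py <<'E'
def blobs(im,kind,amin=60,s=4):
    big=cv2.resize(im,None,fx=s,fy=s,interpolation=cv2.INTER_CUBIC);h=cv2.cvtColor(big,cv2.COLOR_BGR2HSV)
    m=(h[...,2]<75) if kind=="dark" else (h[...,1]<38)&(h[...,2]>80)
    n,l,st,c=cv2.connectedComponentsWithStats(m.astype(np.uint8))
    out=[]
    for i in range(1,n):
        if st[i,4]<amin*s*s: continue
        ct=max(cv2.findContours((l==i).astype(np.uint8),0,1)[0],key=cv2.contourArea)
        f=lambda p:(np.asarray(p,float)+.5)/s-.5
        out.append(dict(c=f(c[i]),a=st[i,4]/s/s,rect=f(cv2.boxPoints(cv2.minAreaRect(ct))),ct=f(ct[:,0])))
    return out
E
python3 - <<'E'
from h import *
a=cv2.imread("pics/top0.png")
np.set_printoptions(precision=4,suppress=True)
for k,zs in (("grey",(.005,.069,.098)),("dark",(.016,.15))):
  for b in blobs(a,k):
    x,y=b['c']
    if not(160<x<400 and 140<y<262): continue
    for z in zs:
      r=plane("top",b['rect'],z)[:,:2]; e=r[1]-r[0],r[2]-r[1]; L=[np.linalg.norm(v) for v in e]
      i=int(np.argmax(L)); yaw=np.degrees(np.arctan2(e[i][1],e[i][0]))
      print(k,b['c'],round(b['a']),'z',z,'c',r.mean(0),plane("top",b['c'],z)[0,:2],'L',np.array(L),'yaw',round(yaw,1))
E
```

```text
grey [353.8753 173.1636] 2469 z 0.005 c [ 0.6928 -0.3276] [ 0.6923 -0.3284] L [0.1481 0.2886] yaw -107.8
grey [353.8753 173.1636] 2469 z 0.069 c [ 0.6759 -0.3162] [ 0.6754 -0.317 ] L [0.1422 0.2771] yaw -107.8
grey [353.8753 173.1636] 2469 z 0.098 c [ 0.6682 -0.311 ] [ 0.6678 -0.3118] L [0.1395 0.2719] yaw -107.8
grey [203.2446 182.6197] 1173 z 0.005 c [0.6505 0.2658] [0.6566 0.273 ] L [0.1908 0.1975] yaw -156.5
grey [203.2446 182.6197] 1173 z 0.069 c [0.6352 0.2536] [0.6411 0.2606] L [0.1832 0.1897] yaw -156.5
grey [203.2446 182.6197] 1173 z 0.098 c [0.6283 0.2481] [0.6341 0.2549] L [0.1798 0.1861] yaw -156.5
grey [190.58   240.1333] 352 z 0.005 c [0.4269 0.3146] [0.4264 0.316 ] L [0.1223 0.0527] yaw -75.8
grey [190.58   240.1333] 352 z 0.069 c [0.4205 0.3005] [0.4201 0.3018] L [0.1175 0.0506] yaw -75.8
grey [190.58   240.1333] 352 z 0.098 c [0.4177 0.2941] [0.4172 0.2953] L [0.1153 0.0496] yaw -75.8
grey [256.4734 241.3772] 404 z 0.005 c [0.4212 0.058 ] [0.4209 0.0586] L [0.1219 0.0532] yaw -78.4
grey [256.4734 241.3772] 404 z 0.069 c [0.415  0.0541] [0.4147 0.0546] L [0.117  0.051
[... 1426 characters left out ...]
6
dark [217.3557 205.4369] 296 z 0.15 c [0.5242 0.1894] [0.5369 0.1914] L [0.16   0.0672] yaw -63.6
dark [213.4415 234.4664] 82 z 0.016 c [0.4472 0.2248] [0.4471 0.2252] L [0.0641 0.0207] yaw -76.3
dark [213.4415 234.4664] 82 z 0.15 c [0.4321 0.2025] [0.432  0.2029] L [0.0587 0.0189] yaw -76.3
dark [279.5339 236.6816] 78 z 0.016 c [ 0.4378 -0.0319] [ 0.4378 -0.0313] L [0.0623 0.0198] yaw -78.5
dark [279.5339 236.6816] 78 z 0.15 c [ 0.4235 -0.0326] [ 0.4235 -0.0321] L [0.0571 0.0182] yaw -78.5
dark [346.3345 246.3527] 79 z 0.016 c [ 0.3997 -0.2881] [ 0.3997 -0.2879] L [0.0201 0.0643] yaw -98.6
dark [346.3345 246.3527] 79 z 0.15 c [ 0.3886 -0.2674] [ 0.3886 -0.2672] L [0.0184 0.0589] yaw -98.6
```

```bash
python3 - <<'E'
from h import *
t=cv2.imread("pics/top0.png");s=cv2.imread("pics/side0.png")
def crop(im,x,y): return cv2.resize(im[y:y+75,x:x+100],None,fx=4,fy=4,interpolation=cv2.INTER_CUBIC)
cv2.imwrite("pics/c2.png",np.vstack([np.hstack([crop(t,305,135),crop(t,165,150)]),np.hstack([crop(s,230,110),crop(s,165,225)])]))
E
```

```text
(no output)
```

View pics/c2.png

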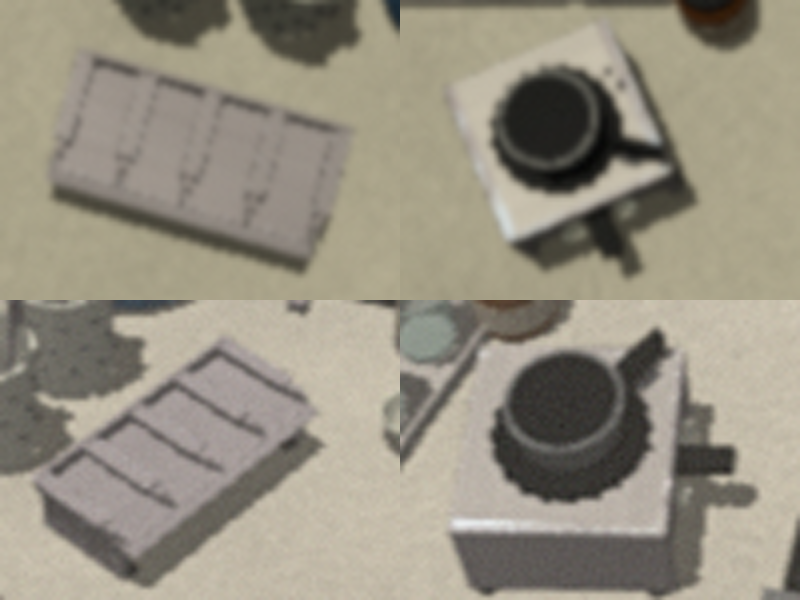

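```bash
python3 - <<'E'
from h import *
np.set_printoptions(precision=4,suppress=True)
T=lambda x,y,ox,oy,rx=0,ry=0:((x-rx+.5)/4-.5+ox,(y-ry+.5)/4-.5+oy)
R={'b+':((80,50),(40,485)),'b-':((352,128),(220,340)),'f+':((52,178),(130,556)),'f-':((312,243),(318,410))}
for k,(a,b) in R.items(): 
    ta=T(*a,305,135);print(k,*tri(ta,T(*b,230,110,0,300)),plane("top",ta,.069)[0])
S={'chute':((548,117),(565,400)),'c+-(far right)':((678,168),(685,345)),'frontleft?':((510,240),(675,528)),'backleft':((448,90),(452,525))}
for k,(a,b) in S.items():
    ta=T(*a,165,150,400,0);print(k,*tri(ta,T(*b,165,225,400,300)),plane("top",ta,.098)[0],plane("top",ta,.15)[0])
print('back right',plane("top",T(600,22,165,150,400),.098))
tip=T(660,152,165,150,400);print('wing tip',plane("top",tip,.128))
# side-view handle
print('handle top plane .071', plane("top",[T(625,270,165,150,400),T(603,210,165,150,400)],.071), plane("side",[T(735,460,165,225,400,300)],.063))
E
```

```text
b+ [ 0.7806 -0.2097  0.0554] 0.007839481248725836 [ 0.7801 -0.2074  0.069 ]
b- [ 0.7063 -0.4701  0.0531] 0.00272085723267092 [ 0.7005 -0.466   0.069 ]
f+ [ 0.6635 -0.1802  0.0361] 0.005270935802636675 [ 0.6527 -0.1779  0.069 ]
f- [ 0.5883 -0.4313  0.0388] 0.012220198476715403 [ 0.5881 -0.4227  0.069 ]
chute [0.6369 0.2523 0.1429] 0.0009014761424751007 [0.6486 0.2614 0.098 ] [0.6355 0.2511 0.15  ]
c+-(far right) [0.6004 0.1389 0.0883] 0.0012223646970869351 [0.5989 0.1379 0.098 ] [0.5875 0.1317 0.15  ]
frontleft? [0.5277 0.2928 0.0964] 0.007314865747761386 [0.531  0.2935 0.098 ] [0.522 0.282 0.15 ]
backleft [0.6782 0.3592 0.0917] 0.002324289907802898 [0.6754 0.3572 0.098 ] [0.6614 0.3435 0.15  ]
back right [[0.7414 0.2145 0.098 ]]
wing tip [[0.6074 0.1512 0.128 ]]
handle top plane .071 [[0.5066 0.1896 0.071 ]
 [0.5643 0.2118 0.071 ]] [[0.5215 0.2043 0.063 ]]
```

```bash
cat >> h.py <<'E'
from scipy.spatial.transform import Rotation as Ro
def down(psi): return Ro.from_euler('z',psi,degrees=True)*Ro.from_euler('x',180,degrees=True)
def plan(x,y,z,psi):
    """turn to make first (share of 90deg, tool axes), then shift (share of 50cm) in turned tool axes"""
    s=manip.read_state();R0=Ro.from_rotvec(s['ee_rot']);R1=down(psi)
    tx=R0.as_matrix()[:,0]
    tr=(R0.inv()*R1).as_rotvec()/(np.pi/2);sh=R1.inv().apply(np.array([x,y,z])-s['tcp_pos'])/.5
    print('t',s['t'],'tcp',s['tcp_pos'].round(4),'psi',np.degrees(np.arctan2(tx[1],tx[0])).round(2),'gap',round(s['finger_gap'],4),'F',s['ft_force'].round(1))
    print('turn',tr.round(4),'then shift',sh.round(4))
def st():
    s=manip.read_state();tx=Ro.from_rotvec(s['ee_rot']).as_matrix()[:,0]
    print('t',round(s['t'],2),'tcp',s['tcp_pos'].round(4),'psi',np.degrees(np.arctan2(tx[1],tx[0])).round(2),'gap',round(s['finger_gap'],4),'F',s['ft_force'].round(1),'q',s['q'].round(2))
E
python3 - <<'E'
from h import *
plan(.613,.170,.30,74)
# rack line fit
a=cv2.imread("pics/top0.png")
b=[b for b in blobs(a,"grey") if 2000<b['a']<3000][0]
r=b['rect'];r=r[np.argsort(r[:,0])];print(r, b['c'])
E
```

```text
t 0.1 tcp [ 0.238  -0.5775  0.3029] psi 22.39 gap 0.0854 F [ 0.1  0.1 -0.6]
turn [-0.001  -0.0007 -0.5734] then shift [1.6437 0.3089 0.0058]
[[154.375 103.875]
 [154.375 149.625]
 [240.375 103.875]
 [240.375 149.625]] [196.52079902 126.92329447]
```

>>> move_arm:
  rows:
    - [50,[0,0,0],[0,0,-0.115]]
    - [50,[0,0,0],[0,0,-0.115]]
    - [50,[0,0,0],[0,0,-0.115]]
    - [50,[0,0,0],[0,0,-0.115]]
    - [50,[0,0,0],[0,0,-0.113]]
    - [50,[0.117,0.022,0],[0,0,0]]
    - [50,[0.117,0.022,0],[0,0,0]]
    - [50,[0.117,0.022,0],[0,0,0]]
    - [50,[0.117,0.022,0],[0,0,0]]
    - [50,[0.117,0.022,0],[0,0,0]]
    - [50,[0.117,0.022,0],[0,0,0]]
    - [50,[0.117,0.022,0],[0,0,0]]
    - [50,[0.117,0.022,0],[0,0,0]]
    - [50,[0.117,0.022,0],[0,0,0]]
    - [50,[0.117,0.022,0],[0,0,0]]
    - [50,[0.117,0.022,0],[0,0,0]]
    - [50,[0.117,0.022,0],[0,0,0]]
    - [50,[0.117,0.022,0],[0,0,0]]
    - [50,[0.117,0.022,0],[0,0,0]]

```text
t: 2.48
tcp_pos: [0.6128, 0.1686, 0.3034]
ee_rot: [-2.509, -1.89, 0.001]
ft_force: [0.7, -0.1, 0.6]
finger_gap: 0.05
grasp_force: 0.0
```

```bash
python3 - <<'E'
from h import *
t=manip.grab_frame("top");cv2.imwrite("pics/top1.png",t)
s=manip.grab_frame("side");cv2.imwrite("pics/side1.png",s)
cv2.imwrite("pics/top1b.png",np.vstack([cv2.resize(t,(400,300)),cv2.resize(s,(400,300))]))
st();plan(.613,.170,.18,74)
np.set_printoptions(precision=4,suppress=True)
for n,im in(("top",t),("side",s)):
  for b in blobs(im,"grey"):
    w=plane(n,b['c'],.06)[0]
    if b['a']>1200 and abs(w[0]-.68)<.08 and abs(w[1]+.32)<.08:
      q=cv2.approxPolyDP(cv2.convexHull(b['ct'].astype(np.float32)),3,True)[:,0];print(n,b['a']);print(np.c_[q,plane(n,q,.069)[:,:2],plane(n,q,0)[:,:2]])
E
```

```text
t 2.58 tcp [0.6131 0.1717 0.3023] psi 74.24 gap 0.0498 F [-0.6 -0.2 -0.6] q [0.15 0.25 1.5  0.   1.4  0.42]
t 2.575 tcp [0.6131 0.1717 0.3023] psi 74.24 gap 0.0498 F [-0.6 -0.2 -0.6]
turn [-0.0011 -0.0008  0.0026] then shift [-0.0033  0.0008  0.2445]
top 2475.375
[[323.625  147.875    0.7771  -0.2034   0.7998  -0.2107]
 [391.875  166.125    0.7025  -0.4632   0.7219  -0.4821]
 [382.125  198.625    0.5756  -0.4203   0.5893  -0.4372]
 [317.625  180.375    0.6478  -0.1778   0.6647  -0.184 ]]
```

View pics/top1b.png

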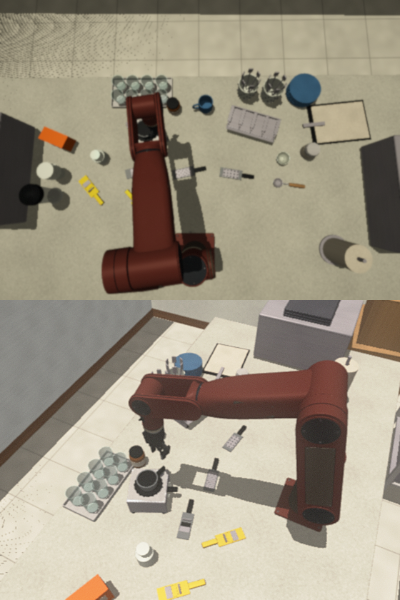

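>>> move_arm:
  grip_force: 40
  rows:
    - [50,[0,0,0.061],[0,0,0]]
    - [50,[0,0,0.061],[0,0,0]]
    - [50,[0,0,0.061],[0,0,0]]
    - [50,[0,0,0.061],[0,0,0]]
    - [50,[0,0,0],[0,0,0]]
    - [0,[0,0,0],[0,0,0]]
    - [0,[0,0,0],[0,0,0]]
    - [0,[0,0,0],[0,0,0]]
    - [0,[0,0,0],[0,0,0]]
    - [0,[0,0,0],[0,0,0]]

```text
t: 3.82
tcp_pos: [0.6128, 0.1669, 0.184]
ee_rot: [2.508, 1.89, 0.002]
ft_force: [-4.0, -1.0, 6.3]
finger_gap: 0.0112
grasp_force: 39.3
```

```bash
python3 - <<'E'
from h import *
st()
E
```

```text
t 3.83 tcp [0.6128 0.1669 0.184 ] psi 74.02 gap 0.0112 F [-4.  -1.   6.3] q [ 0.14  0.35  1.6  -0.    1.19  0.42]
```

>>> move_arm:
  rows:
    - [0,[0,0,-0.008],[0,0,0]]
    - [0,[0.0004,0.012,0],[0,0,-0.0444]]
    - [0,[0.0004,0.012,0],[0,0,-0.0444]]
    - [0,[0.0004,0.012,0],[0,0,-0.0444]]
    - [0,[0.0004,0.012,0],[0,0,-0.0444]]
    - [0,[0.0004,0.012,0],[0,0,-0.0444]]
    - [0,[0.0004,0.012,0],[0,0,-0.0444]]
    - [0,[0.0004,0.012,0],[0,0,-0.0444]]
    - [0,[0.0004,0.012,0],[0,0,-0.0444]]
    - [0,[0.0004,0.012,0],[0,0,-0.0444]]
    - [0,[0.0004,0.012,0],[0,0,-0.0444]]
    - [0,[0.0004,0.012,0],[0,0,-0.0444]]
    - [0,[0.0004,0.012,0],[0,0,-0.0444]]
    - [0,[0.0004,0.012,0],[0,0,-0.0444]]
    - [0,[0.0004,0.012,0],[0,0,-0.0444]]
    - [0,[0,0,0],[0,0,0]]
    - [0,[0,0,0],[0,0,0]]

```text
t: 5.95
tcp_pos: [0.6924, 0.1837, 0.1844]
ee_rot: [1.332, 2.844, 0.004]
ft_force: [8.1, 2.5, -12.5]
finger_gap: 0.0109
grasp_force: 41.2
```

```bash
python3 - <<'E'
from h import *
st()
E
```

```text
t 5.95 tcp [0.6924 0.1837 0.1844] psi 129.81 gap 0.0109 F [  8.1   2.5 -12.5] q [ 0.15  0.53  1.36  0.    1.25 -0.55]
```

>>> move_arm:
  rows:
    - [0,[0.0002,0.006,0.002],[0,0,-0.0222]]
    - [0,[0.0002,0.006,0.002],[0,0,-0.0222]]
    - [0,[0.0002,0.006,0],[0,0,-0.0222]]
    - [0,[0,0,0],[0,0,0]]
    - [0,[0,0,0],[0,0,0]]

```text
t: 6.58
tcp_pos: [0.6987, 0.1894, 0.1843]
ee_rot: [1.181, 2.909, 0.002]
ft_force: [5.4, 0.5, -4.3]
finger_gap: 0.0111
grasp_force: 44.6
```

```bash
python3 - <<'E'
from h import *
st()
E
```

```text
t 6.58 tcp [0.6987 0.1894 0.1843] psi 135.8 gap 0.0111 F [ 5.4  0.5 -4.3] q [ 0.16  0.55  1.34  0.    1.26 -0.64]
```

>>> move_arm:
  rows:
    - [40,[0,0,0],[0,0,0]]
    - [40,[0,0,0],[0,0,0]]
    - [40,[0,0,-0.07],[0,0,0]]
    - [40,[0,0,-0.07],[0,0,0]]
    - [50,[0,0,0],[0,0,0.1131]]
    - [50,[0,0,0],[0,0,0.1131]]
    - [50,[0,0,0],[0,0,0.1131]]
    - [50,[0,0,0],[0,0,0.1131]]
    - [50,[0,0,0],[0,0,0.1131]]
    - [50,[0,0,0],[0,0,0.1131]]
    - [50,[0,0,0],[0,0,0.1131]]
    - [50,[0,0,0],[0,0,0.1131]]
    - [50,[0,0,0],[0,0,0.1131]]
    - [50,[0,0,0],[0,0,0.1131]]
    - [50,[0,0,0],[0,0,0.1131]]

```text
t: 8.45
tcp_pos: [0.6976, 0.1895, 0.2542]
ee_rot: [3.075, 0.643, -0.001]
ft_force: [0.6, -0.7, -0.2]
finger_gap: 0.0494
grasp_force: 0.0
```

```bash
python3 - <<'E'
from h import *
plan(.5341,.2047,.116,23.8)
E
```

```text
t 8.45 tcp [0.6976 0.1895 0.2542] psi 23.61 gap 0.0494 F [ 0.6 -0.7 -0.2]
turn [-0.      0.0002 -0.0021] then shift [-0.287  -0.1597  0.2763]
```

>>> move_arm:
  grip_force: 40
  rows:
    - [50,[-0.096,-0.053,0],[0,0,-0.002]]
    - [50,[-0.096,-0.053,0],[0,0,0]]
    - [50,[-0.095,-0.054,0],[0,0,0]]
    - [50,[0,0,0.069],[0,0,0]]
    - [50,[0,0,0.069],[0,0,0]]
    - [50,[0,0,0.069],[0,0,0]]
    - [50,[0,0,0.069],[0,0,0]]
    - [50,[0,0,0],[0,0,0]]
    - [0,[0,0,0],[0,0,0]]
    - [0,[0,0,0],[0,0,0]]
    - [0,[0,0,0],[0,0,0]]
    - [0,[0,0,0],[0,0,0]]

```text
t: 9.95
tcp_pos: [0.5351, 0.2052, 0.1177]
ee_rot: [-3.071, -0.657, -0.005]
ft_force: [-1.9, 5.3, 3.7]
finger_gap: 0.0213
grasp_force: 39.2
```

```bash
python3 - <<'E'
from h import *
st();plan(.5341,.2047,.116,23.8)
E
```

```text
t 9.95 tcp [0.5351 0.2052 0.1177] psi 24.14 gap 0.0213 F [-1.9  5.3  3.7] q [0.23 0.3  1.8  0.   1.03 1.38]
t 9.95 tcp [0.5351 0.2052 0.1177] psi 24.14 gap 0.0213 F [-1.9  5.3  3.7]
turn [-0.0004 -0.002   0.0038] then shift [-0.0022  0.      0.0035]
```

>>> move_arm:
  rows:
    - [0,[-0.02,0,0],[0,0,0]]
    - [0,[-0.04,0,0],[0,0,0]]
    - [0,[-0.04,0,0],[0,0,0]]
    - [0,[-0.04,0,0],[0,0,0]]
    - [0,[-0.04,0,0],[0,0,0]]
    - [0,[-0.04,0,0],[0,0,0]]
    - [0,[-0.04,0,0],[0,0,0]]
    - [0,[-0.04,0,0],[0,0,0]]
    - [0,[-0.04,0,0],[0,0,0]]
    - [0,[0,0,0],[0,0,0]]
    - [0,[0,0,0],[0,0,0]]

```text
t: 11.32
tcp_pos: [0.3802, 0.1347, 0.1167]
ee_rot: [3.072, 0.656, 0.003]
ft_force: [0.2, 1.0, -1.7]
finger_gap: 0.0214
grasp_force: 38.8
```

```bash
python3 - <<'E'
from h import *
st()
E
```

```text
t 11.32 tcp [0.3802 0.1347 0.1167] psi 24.09 gap 0.0214 F [ 0.2  1.  -1.7] q [ 0.14 -0.08  2.23 -0.    0.99  1.29]
```

```bash
python3 - <<'E'
from h import *
np.set_printoptions(precision=4,suppress=True)
s=4
for n in("top0","top1"):
    a=cv2.imread(f"pics/{n}.png");big=cv2.GaussianBlur(cv2.resize(a,None,fx=s,fy=s,interpolation=cv2.INTER_CUBIC),(0,0),1.5)
    h=cv2.cvtColor(big,cv2.COLOR_BGR2HSV)
    x0,x1,y0,y1=318*s,394*s,146*s,200*s
    m=np.zeros(h.shape[:2],np.uint8);m[y0:y1,x0:x1]=(h[y0:y1,x0:x1,2]<108)
    k,l,st_,c=cv2.connectedComponentsWithStats(m)
    P=[]
    for i in range(1,k):
        if st_[i,4]>60:
            uv=(c[i]+.5)/s-.5; ct=np.argwhere(l==i)[:,::-1].astype(np.float32)
            r=cv2.minAreaRect(ct); bp=(cv2.boxPoints(r)+.5)/s-.5
            print(n,uv,st_[i,4]/16,'w',plane("top",uv,.062)[0,:2],'size',np.array(r[1])/s)
E
```

```text
top0 [381.2264 147.4936] 64.4375 w [ 0.7795 -0.4276] size [ 5.   21.25]
top0 [333.2755 151.2153] 13.5 w [ 0.7656 -0.2413] size [10.3633  1.8016]
top0 [350.7287 156.2952] 11.75 w [ 0.7447 -0.3083] size [10.2751  1.4967]
top0 [365.3472 160.5842] 9.5625 w [ 0.7272 -0.3641] size [9.8228 1.2964]
top0 [381.3955 165.2003] 9.125 w [ 0.7084 -0.4251] size [10.129   1.1973]
top0 [347.0227 190.9448] 220.5625 w [ 0.6074 -0.2898] size [64.9932  4.0344]
top1 [381.1849 147.4674] 62.5625 w [ 0.7796 -0.4275] size [ 5.   21.25]
top1 [335.495  151.8025] 6.25 w [ 0.7632 -0.2499] size [6.0083 1.1859]
top1 [351.5946 156.5663] 7.1875 w [ 0.7436 -0.3116] size [8.1429 1.2649]
top1 [347.0099 190.9643] 207.625 w [ 0.6074 -0.2897] size [64.6557  3.7844]
```

```bash
cat >> h.py <<'E'
RY=-17.2;U=np.array([np.cos(np.radians(RY)),np.sin(np.radians(RY))]);V=np.array([-U[1],U[0]])
RO=np.array([.7406,-.1015])
def rackxy(lx,ly): return U*(RO[0]+lx)+V*(RO[1]+ly)
def bay(i): return 96-64*(i-1)
E
python3 - <<'E'
from h import *
plan(*rackxy(-.261,.096),.20,RY); print(rackxy(-.261,.096))
E
```

```text
t 11.325 tcp [0.3802 0.1347 0.1167] psi 24.09 gap 0.0214 F [ 0.2  1.  -1.7]
turn [ 0.     -0.0014  0.4588] then shift [ 0.3125  0.4932 -0.1667]
[ 0.45652511 -0.14707561]
```

>>> move_arm:
  rows:
    - [0,[0,0,-0.0834],[0,0,0]]
    - [0,[0,0,-0.0834],[0,0,0]]
    - [0,[0,0,0],[0,0,0.1147]]
    - [0,[0,0,0],[0,0,0.1147]]
    - [0,[0,0,0],[0,0,0.1147]]
    - [0,[0,0,0],[0,0,0.1147]]
    - [0,[0.052,0.0822,0],[0,0,0]]
    - [0,[0.052,0.0822,0],[0,0,0]]
    - [0,[0.052,0.0822,0],[0,0,0]]
    - [0,[0.052,0.0822,0],[0,0,0]]
    - [0,[0.052,0.0822,0],[0,0,0]]
    - [0,[0.052,0.0822,0],[0,0,0]]
    - [0,[0,0,0],[0,0,0]]
    - [0,[0,0,0],[0,0,0]]

```text
t: 13.08
tcp_pos: [0.4554, -0.147, 0.1991]
ee_rot: [-3.106, 0.47, 0.001]
ft_force: [0.8, 1.2, -1.5]
finger_gap: 0.0213
grasp_force: 40.3
```

```bash
python3 - <<'E'
from h import *
plan(*rackxy(-.261,.096),.12,RY)
E
```

```text
t 13.075 tcp [ 0.4554 -0.147   0.1991] psi -17.22 gap 0.0213 F [ 0.8  1.2 -1.5]
turn [-0.0003  0.0005 -0.0003] then shift [ 0.0021 -0.0004  0.1581]
```

Lower to insertion height, and look at both views.

>>> move_arm:
  rows:
    - [0,[0.001,0,0.0527],[0,0,0]]
    - [0,[0.001,0,0.0527],[0,0,0]]
    - [0,[0,0,0.0527],[0,0,0]]
    - [0,[0,0,0],[0,0,0]]
    - [0,[0,0,0],[0,0,0]]

```text
t: 13.7
tcp_pos: [0.4568, -0.1468, 0.1212]
ee_rot: [3.106, -0.467, 0.001]
ft_force: [-0.1, 0.2, -1.3]
finger_gap: 0.0215
grasp_force: 40.2
```

```bash
python3 - <<'E'
from h import *
st()
t=manip.grab_frame("top");cv2.imwrite("pics/top2.png",t)
s=manip.grab_frame("side");cv2.imwrite("pics/side2.png",s)
e=manip.read_state()['tcp_pos']; c=e[:2]+U*.111
def draw(n,im):
    im=cv2.resize(im,None,fx=4,fy=4,interpolation=cv2.INTER_CUBIC);return im
def pt(n,lx,ly,z): 
    p=proj(n,[*rackxy(lx,ly),z])[0]; return tuple(int(round((q+.5)*4)) for q in p)
out=[]
for n,im,o in(("top",t,(290,140)),("side",s,(215,90))):
    big=draw(n,im)
    for ly in(.124,.068,.060,.004): cv2.line(big,pt(n,-.06,ly,.069),pt(n,.06,ly,.069),(0,0,255),1)
    out.append(big[o[1]*4:o[1]*4+300,o[0]*4:o[0]*4+440 if 0 else o[0]*4+560])
big=np.vstack(out);cv2.imwrite("pics/c3.png",big)
E
```

```text
t 13.7 tcp [ 0.4568 -0.1468  0.1212] psi -17.12 gap 0.0215 F [-0.1  0.2 -1.3] q [-0.48  0.1   2.04  0.    1.    1.39]
```

View pics/c3.png

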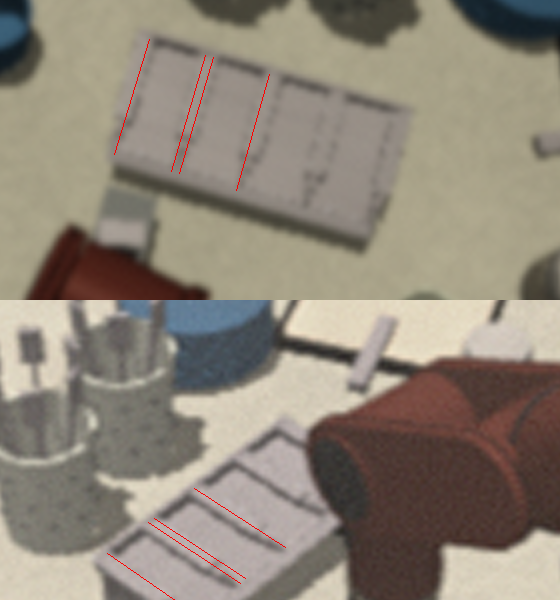

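```bash
python3 - <<'E'
from h import *
np.set_printoptions(precision=4,suppress=True)
for n in ("top2",):
    t=cv2.imread(f"pics/{n}.png")
    for b in blobs(t,"grey",80):
        w=plane("top",b['c'],.0625)[0,:2]; l=(w@U-RO[0],w@V-RO[1])
        if abs(l[0]+.12)<.08 and abs(l[1]-.1)<.08:
            q=plane("top",b['ct'],.0635)[:,:2]; L=np.c_[q@U-RO[0],q@V-RO[1]]
            print(b['a'],b['c'],l,L.min(0),L.max(0))
            for lo in np.arange(L[:,0].min()+.005,L[:,0].max()-.004,.008):
                k=abs(L[:,0]-lo)<.004; print(round(lo,3),L[k,1].min(),L[k,1].max(),(L[k,1].min()+L[k,1].max())/2)
E
```

```text
192.5 [321.0595 194.3755] (np.float64(-0.11646743066583642), np.float64(0.09530206557217498)) [-0.147   0.0677] [-0.087   0.1224]
-0.142 0.06771285930335931 0.12043302123393367 0.09407294026864649
-0.134 0.06824421923979412 0.121248627910407 0.09474642357510056
-0.126 0.06817921840020671 0.12160429926262925 0.09489175883141798
-0.118 0.06849076353697223 0.12241154367049249 0.09545115360373235
-0.11 0.06917959631637857 0.12185608583154381 0.09551784107396119
-0.102 0.07136099092260166 0.1222133209470469 0.09678715593482429
-0.094 0.07125124474746394 0.12120508424279233 0.09622816449512814
```

>>> move_arm:
  rows:
    - [0,[0.02,0,0],[0,0,0]]
    - [0,[0.02,0,0],[0,0,0]]
    - [0,[0.02,0,0],[0,0,0]]
    - [0,[0.02,0,0],[0,0,0]]
    - [0,[0.02,0,0],[0,0,0]]
    - [0,[0,0,0],[0,0,0]]

```text
t: 14.55
tcp_pos: [0.5047, -0.1624, 0.1202]
ee_rot: [3.106, -0.469, 0.0]
ft_force: [-0.1, -0.1, -0.9]
finger_gap: 0.0212
grasp_force: 40.3
```

```bash
cat >> h.py <<'E'
def rk():
    s=manip.read_state();w=s['tcp_pos'][:2];f=s['ft_force'];print('rack local tcp',round(w@U-RO[0],4),round(w@V-RO[1],4),'Fx,Fy,Fz local',round(f[:2]@U,1),round(f[:2]@V,1),round(f[2],1));st()
E
python3 - <<'E'
from h import *
rk()
E
```

```text
rack local tcp -0.2104 0.0956 Fx,Fy,Fz local -0.1 -0.1 -0.9
t 14.55 tcp [ 0.5047 -0.1624  0.1202] psi -17.18 gap 0.0212 F [-0.1 -0.1 -0.9] q [-0.46  0.21  1.91 -0.    1.02  1.41]
```

>>> move_arm:
  rows:
    - [0,[0.02,0,0],[0,0,0]]
    - [0,[0.02,0,0],[0,0,0]]
    - [0,[0.02,0,0],[0,0,0]]
    - [0,[0.02,0,0],[0,0,0]]
    - [0,[0.02,0,0],[0,0,0]]
    - [0,[0.02,0,0],[0,0,0]]
    - [0,[0.02,0,0],[0,0,0]]
    - [0,[0.02,0,0],[0,0,0]]
    - [0,[0.02,0,0],[0,0,0]]
    - [0,[0,0,0],[0,0,0]]

```text
t: 15.8
tcp_pos: [0.5907, -0.189, 0.1203]
ee_rot: [3.106, -0.469, 0.001]
ft_force: [-0.3, -0.4, -0.6]
finger_gap: 0.0213
grasp_force: 40.3
```

```bash
python3 - <<'E'
from h import *
rk()
E
```

```text
rack local tcp -0.1204 0.0957 Fx,Fy,Fz local -0.2 -0.4 -0.6
t 15.8 tcp [ 0.5907 -0.189   0.1203] psi -17.18 gap 0.0213 F [-0.3 -0.4 -0.6] q [-0.44  0.4   1.67 -0.    1.07  1.43]
```

Now small steps to the stop.

>>> move_arm:
  rows:
    - [0,[0.008,0,0],[0,0,0]]
    - [0,[0.008,0,0],[0,0,0]]
    - [0,[0.006,0,0],[0,0,0]]
    - [0,[0,0,0],[0,0,0]]

```text
t: 16.3
tcp_pos: [0.6004, -0.1919, 0.12]
ee_rot: [-3.106, 0.469, 0.001]
ft_force: [-0.1, 0.7, -2.0]
finger_gap: 0.0212
grasp_force: 40.3
```

```bash
python3 - <<'E'
from h import *
rk()
E
```

```text
rack local tcp -0.1103 0.0957 Fx,Fy,Fz local -0.3 0.7 -2.0
t 16.3 tcp [ 0.6004 -0.1919  0.12  ] psi -17.18 gap 0.0212 F [-0.1  0.7 -2. ] q [-0.43  0.42  1.64 -0.    1.08  1.44]
```

>>> move_arm:
  rows:
    - [0,[0.004,0,0.002],[0,0,0]]
    - [0,[0.004,0,0],[0,0,0]]
    - [0,[0.004,0,0],[0,0,0]]
    - [0,[0,0,0],[0,0,0]]

```text
t: 16.8
tcp_pos: [0.6017, -0.1919, 0.1181]
ee_rot: [-3.104, 0.467, 0.021]
ft_force: [-21.3, 7.3, 12.6]
finger_gap: 0.0212
grasp_force: 41.9
```

```bash
python3 - <<'E'
from h import *
rk()
E
```

```text
rack local tcp -0.1091 0.0961 Fx,Fy,Fz local -22.5 0.7 12.6
t 16.8 tcp [ 0.6017 -0.1919  0.1181] psi -17.11 gap 0.0212 F [-21.3   7.3  12.6] q [-0.43  0.43  1.63 -0.    1.09  1.44]
```

>>> move_arm:
  rows:
    - [0,[-0.006,0,-0.001],[0,0,0]]
    - [0,[0,0,0],[0,0,0]]
    - [40,[0,0,0],[0,0,0]]
    - [40,[0,0,0],[0,0,0]]
    - [40,[0,0,0],[0,0,0]]
    - [40,[0,0,-0.08],[0,0,0]]
    - [40,[0,0,-0.1],[0,0,0]]
    - [40,[-0.12,0,0],[0,0,0]]
    - [40,[-0.12,0,0],[0,0,0]]
    - [40,[-0.12,0,0],[0,0,0]]
    - [40,[-0.1,0,0],[0,0,0]]
    - [40,[0,0,0],[0,0,0]]

```text
t: 18.3
tcp_pos: [0.3809, -0.1236, 0.2091]
ee_rot: [-3.106, 0.47, 0.001]
ft_force: [0.4, -0.4, 0.6]
finger_gap: 0.04
grasp_force: 0.0
```

```bash
python3 - <<'E'
from h import *
rk()
np.set_printoptions(precision=4,suppress=True)
t=manip.grab_frame("top");cv2.imwrite("pics/top3.png",t)
s=manip.grab_frame("side");cv2.imwrite("pics/side3.png",s)
for n,im in(("top",t),("side",s)):
  for k,z in(("grey",.005),("dark",.016)):
    for b in blobs(im,k):
      w=plane(n,b['c'],z)[0]
      if .3<w[0]<.52 and -.4<w[1]<.4 and b['a']<600: print(n,k,w[:2],b['a'])
A=cv2.resize(t[140:215,280:400],None,fx=4.5,fy=4.5,interpolation=cv2.INTER_CUBIC);B=cv2.resize(s[80:185,215:335],None,fx=4.5,fy=4.5,interpolation=cv2.INTER_CUBIC)
big=np.zeros((600,800,3),np.uint8);big[:338,:540]=A;cv2.imwrite("pics/c4.png",np.vstack([A[:,:540],B[:260]]))
E
```

```text
rack local tcp -0.3402 0.096 Fx,Fy,Fz local 0.5 -0.2 0.6
t 18.3 tcp [ 0.3809 -0.1236  0.2091] psi -17.2 gap 0.04 F [ 0.4 -0.4  0.6] q [-0.51 -0.25  2.18 -0.    1.22  1.36]
top grey [0.4263 0.3161] 346.8125
top grey [0.4209 0.0586] 401.6875
top dark [0.4471 0.2253] 84.0
top dark [ 0.3998 -0.2876] 82.8125
side dark [ 0.4327 -0.3046] 570.6875
side dark [ 0.4364 -0.022 ] 64.75
side dark [0.4465 0.2346] 89.875
```

View pics/c4.png

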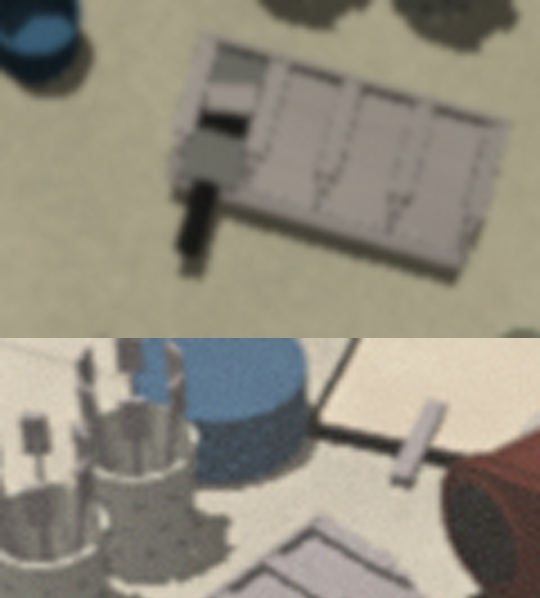

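>>> move_arm:
  rows:
    - [50,[0,0,0],[0,0,-0.1117]]
    - [50,[0,0,0],[0,0,-0.1117]]
    - [50,[0,0,0],[0,0,-0.1117]]
    - [50,[0,0,0],[0,0,-0.1117]]
    - [50,[0,0,0],[0,0,-0.1117]]
    - [50,[0,0,0],[0,0,-0.1117]]
    - [50,[0,0,0],[0,0,-0.1117]]
    - [50,[0,0,0],[0,0,-0.1117]]
    - [50,[0,0,0],[0,0,-0.1117]]
    - [50,[0,0,0],[0,0,-0.1117]]
    - [50,[0,0,0],[0,0,-0.1117]]
    - [50,[0,0,0],[0,0,-0.1117]]

```text
t: 19.9
tcp_pos: [0.3854, -0.1257, 0.2104]
ee_rot: [1.938, 2.471, 0.0]
ft_force: [0.0, -0.4, -0.2]
finger_gap: 0.0498
grasp_force: 0.0
```

```bash
python3 - <<'E'
from h import *
plan(.4515,.2104,.077,103.4)
E
```

```text
t 19.9 tcp [ 0.3854 -0.1257  0.2104] psi 103.79 gap 0.0498 F [ 0.  -0.4 -0.2]
turn [0.0007 0.0005 0.0043] then shift [0.6233 0.2845 0.2668]
```

>>> move_arm:
  rows:
    - [50,[0.1039,0.0474,0],[0,0,0.004]]
    - [50,[0.1039,0.0474,0],[0,0,0]]
    - [50,[0.1039,0.0474,0],[0,0,0]]
    - [50,[0.1039,0.0474,0],[0,0,0]]
    - [50,[0.1039,0.0474,0],[0,0,0]]
    - [50,[0.1039,0.0474,0],[0,0,0]]
    - [50,[0,0,0.08],[0,0,0]]
    - [50,[0,0,0.08],[0,0,0]]
    - [50,[0,0,0],[0,0,0]]

```text
t: 21.02
tcp_pos: [0.4499, 0.211, 0.1266]
ee_rot: [-1.95, -2.458, 0.009]
ft_force: [-0.8, 0.5, -1.1]
finger_gap: 0.05
grasp_force: 0.0
```

```bash
python3 - <<'E'
from h import *
plan(.4515,.2104,.077,103.4)
np.set_printoptions(precision=4,suppress=True)
s=manip.grab_frame("side");cv2.imwrite("pics/side4.png",s)
t=manip.grab_frame("top");cv2.imwrite("pics/top4.png",t)
for n,im in(("top",t),("side",s)):
  for k,z in(("grey",.005),("dark",.016)):
    for b in blobs(im,k):
      w=plane(n,b['c'],z)[0]
      if .3<w[0]<.52 and -.4<w[1]<.4 and b['a']<700: print(n,k,w[:2],b['a'])
E
```

```text
t 21.025 tcp [0.4499 0.211  0.1266] psi 103.13 gap 0.05 F [-0.8  0.5 -1.1]
turn [-0.0043  0.0002 -0.003 ] then shift [-0.0019  0.0027  0.0991]
top grey [0.4237 0.0456] 312.25
top grey [ 0.4153 -0.1993] 399.6875
top grey [0.4261 0.2824] 107.5625
top dark [ 0.4377 -0.0312] 78.5
top dark [ 0.3998 -0.2879] 79.875
side dark [0.479  0.1476] 572.6875
side dark [0.4474 0.2319] 105.9375
```

>>> move_arm:
  grip_force: 40
  rows:
    - [50,[0,0.002,0.05],[0,0,0]]
    - [50,[0,0,0.049],[0,0,0]]
    - [50,[0,0,0],[0,0,0]]
    - [50,[0,0,0],[0,0,0]]
    - [0,[0,0,0],[0,0,0]]
    - [0,[0,0,0],[0,0,0]]
    - [0,[0,0,0],[0,0,0]]
    - [0,[0,0,0],[0,0,0]]

```text
t: 22.12
tcp_pos: [0.4532, 0.2115, 0.0818]
ee_rot: [1.952, 2.459, 0.003]
ft_force: [-1.4, -0.4, 6.1]
finger_gap: 0.0203
grasp_force: 39.3
```

```bash
python3 - <<'E'
from h import *
st()
E
```

```text
t 22.12 tcp [0.4532 0.2115 0.0818] psi 103.11 gap 0.0203 F [-1.4 -0.4  6.1] q [ 0.28  0.21  2.   -0.    0.93  0.05]
```

>>> move_arm:
  rows:
    - [34,[0,0,0],[0,0,0]]
    - [34,[0,0,0],[0,0,0]]
    - [34,[0,0,0],[0,0,0]]

```text
t: 22.5
tcp_pos: [0.452, 0.2112, 0.0802]
ee_rot: [-1.954, -2.46, 0.0]
ft_force: [0.3, 0.2, 0.3]
finger_gap: 0.0342
grasp_force: 0.0
```

>>> move_arm:
  rows:
    - [34,[0,0,0.008],[0,0,0]]
    - [34,[0,0,0],[0,0,0]]
    - [0,[0,0,0],[0,0,0]]
    - [0,[0,0,0],[0,0,0]]
    - [0,[0,0,0],[0,0,0]]
    - [0,[0,0,0],[0,0,0]]

```text
t: 23.25
tcp_pos: [0.4521, 0.2112, 0.0762]
ee_rot: [-1.954, -2.46, 0.0]
ft_force: [0.4, -0.1, -0.8]
finger_gap: 0.0211
grasp_force: 39.3
```

>>> move_arm:
  rows:
    - [0,[0,0,-0.05],[0,0,0]]
    - [0,[0,0,-0.08],[0,0,0]]
    - [0,[0,0,-0.09],[0,0,0]]
    - [0,[0,0,-0.09],[0,0,0]]
    - [0,[0,0,0],[0,0,0]]

```text
t: 23.88
tcp_pos: [0.4544, 0.2119, 0.2355]
ee_rot: [1.951, 2.456, 0.011]
ft_force: [0.1, 0.4, -1.4]
finger_gap: 0.021
grasp_force: 39.5
```

```bash
python3 - <<'E'
from h import *
plan(.3879,.1397,.18,103.1)
E
```

```text
t 23.875 tcp [0.4544 0.2119 0.2355] psi 103.1 gap 0.021 F [ 0.1  0.4 -1.4]
turn [ 0.0053 -0.0002 -0.    ] then shift [-0.1105 -0.1622  0.1111]
```

>>> move_arm:
  rows:
    - [0,[-0.055,-0.081,0],[0,0,0]]
    - [0,[-0.055,-0.081,0],[0,0,0]]
    - [0,[0,0,0],[0,0,0.11]]
    - [0,[0,0,0],[0,0,0.11]]
    - [0,[0,0,0],[0,0,0.11]]
    - [0,[0,0,0],[0,0,0.11]]
    - [0,[0,0,0],[0,0,0.11]]
    - [0,[0,0,0],[0,0,0.11]]
    - [0,[0,0,0],[0,0,0.11]]
    - [0,[0,0,0],[0,0,0.11]]
    - [0,[0,0,0.05],[0,0,0]]
    - [0,[0,0,0.05],[0,0,0]]
    - [0,[0,0,0],[0,0,0]]

```text
t: 25.5
tcp_pos: [0.3831, 0.1389, 0.1781]
ee_rot: [-3.073, -0.65, 0.011]
ft_force: [-0.3, 0.6, -1.1]
finger_gap: 0.0206
grasp_force: 39.7
```

```bash
python3 - <<'E'
from h import *
plan(.3879,.1397,.1335,23.9)
t=manip.grab_frame("top");cv2.imwrite("pics/top5.png",t)
E
```

```text
t 25.5 tcp [0.3831 0.1389 0.1781] psi 23.89 gap 0.0206 F [-0.3  0.6 -1.1]
turn [-0.0012  0.0045 -0.0001] then shift [0.0094 0.0024 0.0892]
```

>>> move_arm:
  rows:
    - [0,[0.0094,0.002,0],[0,0.0045,0]]
    - [0,[0,0,0.045],[0,0,0]]
    - [0,[0,0,0.044],[0,0,0]]
    - [0,[0,0,0],[0,0,0]]
    - [0,[0,0,0],[0,0,0]]

```text
t: 26.18
tcp_pos: [0.3917, 0.1406, 0.138]
ee_rot: [-3.072, -0.65, -0.014]
ft_force: [-0.0, 0.2, -1.1]
finger_gap: 0.0206
grasp_force: 39.7
```

```bash
cat >> h.py <<'E'
SY=23.9;SU=np.array([np.cos(np.radians(SY)),np.sin(np.radians(SY))]);SV=np.array([-SU[1],SU[0]]);SO=np.array([.6366,.2499])
def sl():
    s=manip.read_state();w=s['tcp_pos'][:2]-SO;f=s['ft_force'];print('slicer local tcp',round(w@SU,4),round(w@SV,4),'F local',round(f[:2]@SU,1),round(f[:2]@SV,1),round(f[2],1));st()
E
python3 - <<'E'
from h import *
np.set_printoptions(precision=4,suppress=True)
sl()
plan(.3879,.1397,.1335,23.9)
t=manip.grab_frame("top");cv2.imwrite("pics/top5.png",t)
for b in blobs(t,"grey",60):
    w=plane("top",b['c'],.06)[0,:2]-SO; l=(w@SU,w@SV)
    if -.26<l[0]<-.08 and abs(l[1])<.05:
        q=plane("top",b['ct'],.0625)[:,:2]-SO; L=np.c_[q@SU,q@SV]
        print(b['a'],l,L.min(0),L.max(0))
        for lo in np.arange(L[:,0].min()+.005,L[:,0].max()-.004,.012):
            k=abs(L[:,0]-lo)<.004; print(round(lo,3),L[k,1].min(),L[k,1].max(),(L[k,1].min()+L[k,1].max())/2)
E
```

```text
slicer local tcp -0.2682 -0.0007 F local 0.1 0.2 -1.1
t 26.18 tcp [0.3917 0.1406 0.138 ] psi 23.9 gap 0.0206 F [-0.   0.2 -1.1] q [ 0.15 -0.1   2.2   0.    1.03  1.31]
t 26.175 tcp [0.3917 0.1406 0.138 ] psi 23.9 gap 0.0206 F [-0.   0.2 -1.1]
turn [ 0.0003 -0.0057 -0.    ] then shift [-0.0076 -0.0014  0.009 ]
225.625 (np.float64(-0.12737549044066257), np.float64(-0.003776019418574231)) [-0.1758 -0.0311] [-0.0951  0.0257]
-0.171 -0.030588583004526708 -0.02056735335132746 -0.025577968177927082
-0.159 -0.030110569789475294 0.02109841555071674 -0.004506077119379278
-0.147 -0.03111654141285436 0.023628958460487605 -0.0037437914761833772
-0.135 -0.03087323931015559 0.023662048309441693 -0.003605595500356948
-0.123 -0.02976811856322825 0.023227110810110745 -0.003270503876558752
-0.111 -0.029661051677676045 0.025535637285721415 -0.0020627071959773147
```

>>> move_arm:
  rows:
    - [0,[0,-0.004,0.008],[0,-0.003,0]]
    - [0,[0.02,0,0],[0,0,0]]
    - [0,[0,0,0],[0,0,0]]

```text
t: 26.6
tcp_pos: [0.4001, 0.1467, 0.1333]
ee_rot: [-3.073, -0.651, -0.006]
ft_force: [-0.0, -0.2, -1.8]
finger_gap: 0.0211
grasp_force: 39.7
```

```bash
python3 - <<'E'
from h import *
np.set_printoptions(precision=4,suppress=True)
sl()
t=manip.grab_frame("top");cv2.imwrite("pics/top6.png",t);s=manip.grab_frame("side");cv2.imwrite("pics/side6.png",s)
f=lambda im,x,y:cv2.resize(im[y:y+75,x:x+100],None,fx=4,fy=4,interpolation=cv2.INTER_CUBIC)
def ov(n,im):
    b=cv2.resize(im,None,fx=4,fy=4,interpolation=cv2.INTER_CUBIC)
    for ly in(-.026,.026):
        p=[proj(n,[*(SO+SU*x+SV*ly),.062])[0] for x in(-.2,-.08)]
        cv2.line(b,*[tuple(int(round((c+.5)*4)) for c in q) for q in p],(0,0,255),1)
    return b
A=ov("top",t)[170*4:245*4,170*4:270*4];B=ov("side",s)[230*4:305*4,190*4:290*4]
cv2.imwrite("pics/c5.png",np.hstack([A,B]))
E
```

```text
slicer local tcp -0.258 0.0014 F local -0.1 -0.2 -1.8
t 26.6 tcp [0.4001 0.1467 0.1333] psi 23.91 gap 0.0211 F [-0.  -0.2 -1.8] q [ 0.17 -0.06  2.17  0.    1.03  1.32]
```

View pics/c5.png

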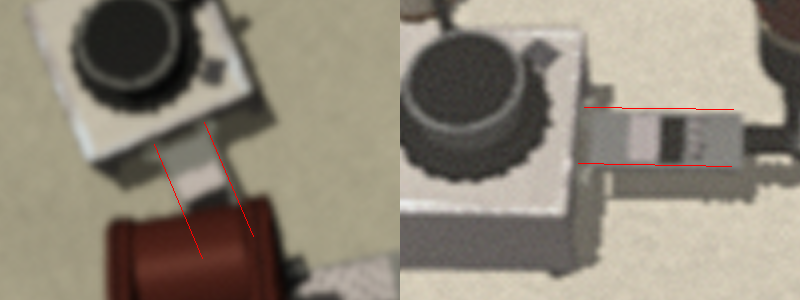

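>>> move_arm:
  rows:
    - [0,[0.02,0,0],[0,0,0]]
    - [0,[0.02,0,0],[0,0,0]]
    - [0,[0.02,0,0],[0,0,0]]
    - [0,[0,0,0],[0,0,0]]

```text
t: 27.2
tcp_pos: [0.4274, 0.159, 0.133]
ee_rot: [-3.073, -0.651, -0.005]
ft_force: [-0.2, 1.4, -1.8]
finger_gap: 0.0208
grasp_force: 39.6
```

```bash
python3 - <<'E'
from h import *
sl()
E
```

```text
slicer local tcp -0.2281 0.0016 F local 0.4 1.4 -1.8
t 27.2 tcp [0.4274 0.159  0.133 ] psi 23.92 gap 0.0208 F [-0.2  1.4 -1.8] q [0.18 0.02 2.1  0.   1.02 1.34]
```

>>> move_arm:
  rows:
    - [0,[0.02,0,0],[0,0,0]]
    - [0,[0.02,0,0],[0,0,0]]
    - [0,[0.02,0,0],[0,0,0]]
    - [0,[0.02,0,0],[0,0,0]]
    - [0,[0.02,0,0],[0,0,0]]
    - [0,[0.02,0,0],[0,0,0]]
    - [0,[0,0,0],[0,0,0]]

```text
t: 28.08
tcp_pos: [0.4825, 0.1833, 0.1332]
ee_rot: [-3.073, -0.65, -0.007]
ft_force: [1.1, 3.6, -2.4]
finger_gap: 0.0206
grasp_force: 39.6
```

```bash
python3 - <<'E'
from h import *
sl()
E
```

```text
slicer local tcp -0.1679 0.0016 F local 2.5 2.9 -2.4
t 28.07 tcp [0.4825 0.1833 0.1332] psi 23.91 gap 0.0206 F [ 1.1  3.6 -2.4] q [0.21 0.16 1.95 0.   1.03 1.36]
```

>>> move_arm:
  rows:
    - [0,[0.02,0,0],[0,0,0]]
    - [0,[0.02,0,0],[0,0,0]]
    - [0,[0.02,0,0],[0,0,0]]
    - [0,[0.02,0,0],[0,0,0]]
    - [0,[0.016,0,0],[0,0,0]]
    - [0,[0.008,0,0],[0,0,0]]
    - [0,[0,0,0],[0,0,0]]

```text
t: 28.95
tcp_pos: [0.5294, 0.2044, 0.1329]
ee_rot: [-3.072, -0.65, -0.004]
ft_force: [-2.0, 4.7, -2.9]
finger_gap: 0.0209
grasp_force: 39.5
```

```bash
python3 - <<'E'
from h import *
sl()
E
```

```text
slicer local tcp -0.1165 0.0018 F local 0.0 5.1 -2.9
t 28.95 tcp [0.5294 0.2044 0.1329] psi 23.9 gap 0.0209 F [-2.   4.7 -2.9] q [0.23 0.27 1.81 0.   1.06 1.38]
```

>>> move_arm:
  rows:
    - [0,[0.008,0,0.001],[0,0,0]]
    - [0,[0.008,0,0.001],[0,0,0]]
    - [0,[0.006,0,0],[0,0,0]]
    - [0,[0.006,0,0],[0,0,0]]
    - [0,[0,0,0],[0,0,0]]

```text
t: 29.58
tcp_pos: [0.5379, 0.2082, 0.1311]
ee_rot: [3.072, 0.651, -0.015]
ft_force: [-19.9, -5.4, 10.8]
finger_gap: 0.0208
grasp_force: 41.2
```

```bash
python3 - <<'E'
from h import *
sl()
E
```

```text
slicer local tcp -0.1071 0.0018 F local -20.4 3.1 10.8
t 29.57 tcp [0.5379 0.2082 0.1311] psi 23.92 gap 0.0208 F [-19.9  -5.4  10.8] q [ 0.23  0.3   1.78 -0.    1.07  1.39]
```

>>> move_arm:
  rows:
    - [0,[-0.005,0,0],[0,0,0]]
    - [0,[0,0,0],[0,0,0]]
    - [40,[0,0,0],[0,0,0]]
    - [40,[0,0,0],[0,0,0]]
    - [40,[0,0,0],[0,0,0]]
    - [40,[0,0,-0.08],[0,0,0]]
    - [40,[0,0,-0.08],[0,0,0]]
    - [40,[0,0,-0.08],[0,0,0]]
    - [40,[0,0,0],[0,0,-0.113]]
    - [40,[0,0,0],[0,0,-0.113]]
    - [40,[0,0,0],[0,0,-0.113]]
    - [40,[0,0,0],[0,0,-0.113]]
    - [40,[0,0,0],[0,0,-0.113]]
    - [40,[0,0,0],[0,0,-0.113]]
    - [40,[0,0,0],[0,0,-0.113]]
    - [40,[0,0,0],[0,0,-0.113]]
    - [40,[0,0,0],[0,0,-0.113]]
    - [40,[0,0,0],[0,0,-0.113]]
    - [40,[0,0,0],[0,0,-0.113]]

```text
t: 31.95
tcp_pos: [0.5396, 0.2082, 0.2525]
ee_rot: [1.174, 2.911, 0.003]
ft_force: [0.9, 0.5, -0.1]
finger_gap: 0.0403
grasp_force: 0.0
```

```bash
python3 - <<'E'
from h import *
plan(.6987,.1894,.182,135.8)
E
```

```text
t 31.95 tcp [0.5396 0.2082 0.2525] psi 136.08 gap 0.0403 F [ 0.9  0.5 -0.1]
turn [0.0019 0.0011 0.0031] then shift [-0.2545  0.1949  0.141 ]
```

>>> move_arm:
  rows:
    - [40,[-0.085,0.065,0],[0,0,0.003]]
    - [40,[-0.085,0.065,0],[0,0,0]]
    - [40,[-0.0845,0.065,0],[0,0,0]]
    - [40,[0,0,0],[0,0,0]]
    - [40,[0,0,0.07],[0,0,0]]
    - [40,[0,0,0.069],[0,0,0]]
    - [40,[0,0,0],[0,0,0]]
    - [0,[0,0,0],[0,0,0]]
    - [0,[0,0,0],[0,0,0]]
    - [0,[0,0,0],[0,0,0]]
    - [0,[0,0,0],[0,0,0]]

```text
t: 33.33
tcp_pos: [0.6992, 0.189, 0.1859]
ee_rot: [1.189, 2.903, 0.005]
ft_force: [-4.7, -1.5, 7.1]
finger_gap: 0.0111
grasp_force: 41.5
```

```bash
python3 - <<'E'
from h import *
sl()
E
```

```text
slicer local tcp 0.0325 -0.081 F local -4.9 0.6 7.1
t 33.33 tcp [0.6992 0.189  0.1859] psi 135.45 gap 0.0111 F [-4.7 -1.5  7.1] q [ 0.16  0.54  1.34  0.    1.26 -0.64]
```

>>> move_arm:
  rows:
    - [0,[0,0,-0.004],[0,0,0]]
    - [0,[0.0004,-0.012,0],[0,0,0.0444]]
    - [0,[0.0004,-0.012,0],[0,0,0.0444]]
    - [0,[0.0004,-0.012,0],[0,0,0.0444]]
    - [0,[0.0004,-0.012,0],[0,0,0.0444]]
    - [0,[0.0004,-0.012,0],[0,0,0.0444]]
    - [0,[0.0004,-0.012,0],[0,0,0.0444]]
    - [0,[0.0004,-0.012,0],[0,0,0.0444]]
    - [0,[0.0004,-0.012,0],[0,0,0.0444]]
    - [0,[0.0004,-0.012,0],[0,0,0.0444]]
    - [0,[0.0004,-0.012,0],[0,0,0.0444]]
    - [0,[0.0004,-0.012,0],[0,0,0.0444]]
    - [0,[0.0004,-0.012,0],[0,0,0.0444]]
    - [0,[0.0004,-0.012,0],[0,0,0.0444]]
    - [0,[0.0004,-0.012,0],[0,0,0.0444]]
    - [0,[0.0004,-0.012,0],[0,0,0.0444]]
    - [0,[0,0,0],[0,0,0]]
    - [0,[0,0,0],[0,0,0]]

```text
t: 35.58
tcp_pos: [0.6144, 0.1658, 0.1858]
ee_rot: [-2.481, -1.927, 0.001]
ft_force: [-7.6, -1.2, 8.1]
finger_gap: 0.0108
grasp_force: 40.9
```

```bash
python3 - <<'E'
from h import *
sl()
s=manip.read_state()['tcp_pos'][:2]-SO;print(np.degrees(np.arctan2(s[1],s[0])),np.hypot(*s))
E
```

```text
slicer local tcp -0.0544 -0.0679 F local -7.4 1.9 8.1
t 35.58 tcp [0.6144 0.1658 0.1858] psi 75.68 gap 0.0108 F [-7.6 -1.2  8.1] q [ 0.14  0.35  1.6  -0.    1.19  0.39]
-104.77128718833336 0.08699699413356182
```

>>> move_arm:
  rows:
    - [0,[0.0002,-0.006,0],[0,0,0.0222]]
    - [0,[0.0002,-0.006,0],[0,0,0.0222]]
    - [0,[0,-0.006,0],[0,0,0]]
    - [0,[0,0,0],[0,0,0]]
    - [0,[0,0,0],[0,0,0]]

```text
t: 36.2
tcp_pos: [0.61, 0.1673, 0.1861]
ee_rot: [2.542, 1.834, 0.012]
ft_force: [8.7, -5.5, -5.0]
finger_gap: 0.011
grasp_force: 45.6
```

```bash
python3 - <<'E'
from h import *
sl()
s=manip.read_state()['tcp_pos'][:2]-SO;print(np.degrees(np.arctan2(s[1],s[0])),np.hypot(*s))
E
```

```text
slicer local tcp -0.0578 -0.0648 F local 5.7 -8.6 -5.0
t 36.2 tcp [0.61   0.1673 0.1861] psi 71.61 gap 0.011 F [ 8.7 -5.5 -5. ] q [ 0.14  0.34  1.61 -0.    1.18  0.47]
-107.85676684932639 0.08681319757895153
```

>>> move_arm:
  rows:
    - [40,[0,0,0],[0,0,0]]
    - [40,[0,0,0],[0,0,0]]
    - [40,[0,0,-0.08],[0,0,0]]
    - [40,[0,0,-0.08],[0,0,0]]
    - [40,[0,0,0],[0,0,-0.109]]
    - [40,[0,0,0],[0,0,-0.109]]
    - [40,[0,0,0],[0,0,-0.109]]
    - [40,[0,0,0],[0,0,0]]

```text
t: 37.2
tcp_pos: [0.6066, 0.1689, 0.2648]
ee_rot: [2.0, 2.422, 0.004]
ft_force: [-0.1, 1.3, -0.2]
finger_gap: 0.0401
grasp_force: 0.0
```

```bash
python3 - <<'E'
from h import *
np.set_printoptions(precision=4,suppress=True)
t=manip.grab_frame("top");cv2.imwrite("pics/top7.png",t);s=manip.grab_frame("side");cv2.imwrite("pics/side7.png",s)
for k,z in(("grey",.005),("dark",.016)):
    for b in blobs(t,k):
      w=plane("top",b['c'],z)[0]
      if .3<w[0]<.52 and -.4<w[1]<.4 and b['a']<600:
        r=plane("top",b['rect'],z)[:,:2]; e=max([r[1]-r[0],r[2]-r[1]],key=np.linalg.norm);print(k,w[:2],b['a'],r.mean(0),np.degrees(np.arctan2(e[1],e[0]))%180)
plan(.4418,-.0475,.15,101.1)
f=lambda im,x,y:cv2.resize(im[y:y+90,x:x+100],None,fx=4,fy=4,interpolation=cv2.INTER_CUBIC)
cv2.imwrite("pics/c6.png",np.hstack([f(t,160,150),f(s,175,220)]))
E
```

```text
grey [0.4194 0.0656] 283.875 [0.4196 0.0653] 101.71992954809097
grey [ 0.4155 -0.1993] 402.9375 [ 0.4153 -0.2002] 80.79025481598761
dark [ 0.4326 -0.0076] 163.6875 [ 0.4427 -0.0091] 120.02959509937344
dark [0.4087 0.1127] 60.9375 [0.4086 0.1132] 8.962972794714688
dark [ 0.3997 -0.2879] 76.875 [ 0.3996 -0.2882] 81.04427900852042
dark [0.3458 0.0712] 63.4375 [0.3443 0.0682] 91.09473022304046
t 37.3 tcp [0.6067 0.1688 0.2648] psi 100.8 gap 0.0398 F [-0.1 -0.2  0.8]
turn [ 0.0014 -0.0005 -0.0033] then shift [-0.361  -0.4069  0.2296]
```

View pics/c6.png

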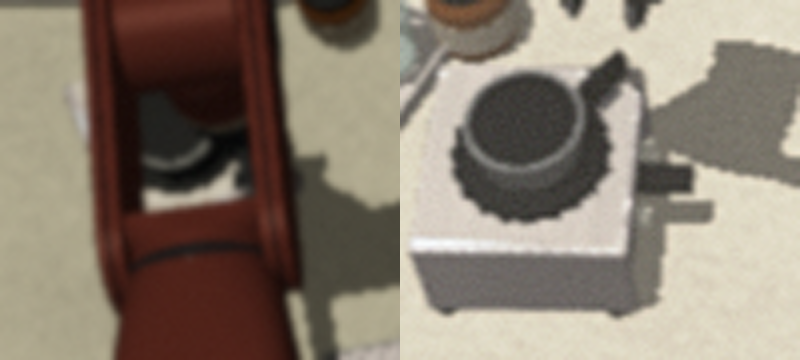

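```bash
python3 - <<'E'
from h import *
plan(.3979,-.3063,.15,80.6)
E
```

```text
t 37.3 tcp [0.6067 0.1688 0.2648] psi 100.8 gap 0.0398 F [-0.1 -0.2  0.8]
turn [ 0.0013 -0.0007  0.2245] then shift [-1.0056 -0.2568  0.2296]
```

>>> move_arm:
  rows:
    - [50,[0,0,0],[0,0,0.112]]
    - [50,[0,0,0],[0,0,0.112]]
    - [50,[-0.1117,-0.0285,0],[0,0,0]]
    - [50,[-0.1117,-0.0285,0],[0,0,0]]
    - [50,[-0.1117,-0.0285,0],[0,0,0]]
    - [50,[-0.1117,-0.0285,0],[0,0,0]]
    - [50,[-0.1117,-0.0285,0],[0,0,0]]
    - [50,[-0.1117,-0.0285,0],[0,0,0]]
    - [50,[-0.1117,-0.0285,0],[0,0,0]]
    - [50,[-0.1117,-0.0285,0],[0,0,0]]
    - [50,[-0.1117,-0.0285,0],[0,0,0]]
    - [50,[0,0,0.1],[0,0,0]]
    - [50,[0,0,0.1],[0,0,0]]
    - [50,[0,0,0],[0,0,0]]
    - [50,[0,0,0],[0,0,0]]

```text
t: 39.17
tcp_pos: [0.4011, -0.3077, 0.1656]
ee_rot: [2.391, 2.034, 0.004]
ft_force: [-0.6, -1.0, -0.1]
finger_gap: 0.0502
grasp_force: 0.0
```

```bash
cat >> h.py <<'E'
def plates(im):
  for k,z in(("grey",.005),("dark",.016)):
    for b in blobs(im,k):
      w=plane("top",b['c'],z)[0]
      if .3<w[0]<.52 and -.4<w[1]<.4 and b['a']<600:
        r=plane("top",b['rect'],z)[:,:2]; e=max([r[1]-r[0],r[2]-r[1]],key=np.linalg.norm);print(k,w[:2].round(4),b['a'],r.mean(0).round(4),np.degrees(np.arctan2(e[1],e[0]))%180)
E
python3 - <<'E'
from h import *
plan(.3979,-.3063,.075,80.6)
t=manip.grab_frame("top");cv2.imwrite("pics/top8.png",t);plates(t)
E
```

```text
t 39.175 tcp [ 0.4011 -0.3077  0.1656] psi 80.78 gap 0.0502 F [-0.6 -1.  -0.1]
turn [ 0.0023 -0.0001  0.002 ] then shift [ 0.0017 -0.0068  0.1812]
grey [0.4179 0.0923] 406.375 [0.4179 0.0914] 102.74496987467155
grey [ 0.4178 -0.1932] 355.375 [ 0.4157 -0.1985] 80.9222906600615
dark [0.436  0.0017] 75.625 [0.4355 0.0022] 102.890265339083
```

>>> move_arm:
  rows:
    - [50,[0.0017,-0.0068,0],[0.002,0,0.002]]
    - [50,[0,0,0.06],[0,0,0]]
    - [50,[0,0,0.06],[0,0,0]]
    - [40,[0,0,0.06],[0,0,0]]
    - [40,[0,0,0],[0,0,0]]
    - [40,[0,0,0],[0,0,0]]

```text
t: 39.98
tcp_pos: [0.3977, -0.3063, 0.0755]
ee_rot: [2.395, 2.033, 0.0]
ft_force: [0.4, -0.0, -0.1]
finger_gap: 0.0401
grasp_force: 0.0
```

```bash
python3 - <<'E'
from h import *
plan(.3979,-.3063,.0755,80.6)
E
```

```text
t 39.975 tcp [ 0.3977 -0.3063  0.0755] psi 80.65 gap 0.0401 F [ 0.4 -0.  -0.1]
turn [ 0.0002 -0.0001  0.0006] then shift [0.     0.0003 0.    ]
```

>>> move_arm:
  grip_force: 40
  rows:
    - [0,[0,0,0],[0,0,0]]
    - [0,[0,0,0],[0,0,0]]
    - [0,[0,0,0],[0,0,0]]
    - [0,[0,0,0],[0,0,0]]
    - [0,[0,0,-0.06],[0,0,0]]
    - [0,[0,0,-0.11],[0,0,0]]
    - [0,[0,0,-0.12],[0,0,0]]
    - [0,[0,0,0],[0,0,0.1087]]
    - [0,[0,0,0],[0,0,0.1087]]
    - [0,[0,0,0],[0,0,0.1087]]
    - [0,[0,0,0],[0,0,0.1087]]
    - [0,[0,0,0],[0,0,0.1087]]
    - [0,[0,0,0],[0,0,0.1087]]
    - [0,[0,0,0],[0,0,0.1087]]
    - [0,[0,0,0],[0,0,0.1087]]
    - [0,[0,0,0],[0,0,0.1087]]
    - [0,[0,0,0],[0,0,0.1087]]

```text
t: 42.1
tcp_pos: [0.3969, -0.3057, 0.2191]
ee_rot: [-3.104, 0.478, 0.002]
ft_force: [0.5, 0.7, -1.7]
finger_gap: 0.0213
grasp_force: 39.5
```

```bash
python3 - <<'E'
from h import *
rk();plan(*rackxy(-.258,-.032),.133,RY)
E
```

```text
rack local tcp -0.271 -0.0731 Fx,Fy,Fz local 0.3 0.8 -1.7
t 42.1 tcp [ 0.3969 -0.3057  0.2191] psi -17.5 gap 0.0213 F [ 0.5  0.7 -1.7] q [-0.81  0.    1.93  0.    1.21  1.06]
t 42.1 tcp [ 0.3969 -0.3057  0.2191] psi -17.5 gap 0.0213 F [ 0.5  0.7 -1.7]
turn [-0.0007  0.0009 -0.0034] then shift [ 0.0261 -0.0822  0.1722]
```

>>> move_arm:
  rows:
    - [0,[0.013,-0.041,0],[0,0,-0.0034]]
    - [0,[0.013,-0.041,0],[0,0,0]]
    - [0,[0,0,0.086],[0,0,0]]
    - [0,[0,0,0.086],[0,0,0]]
    - [0,[0,0,0],[0,0,0]]
    - [0,[0,0,0],[0,0,0]]

```text
t: 42.85
tcp_pos: [0.4221, -0.2709, 0.1344]
ee_rot: [-3.107, 0.461, -0.0]
ft_force: [-0.0, -1.1, -1.0]
finger_gap: 0.0215
grasp_force: 39.6
```

```bash
cat >> h.py <<'E'
def held(ly,z):
    t=manip.grab_frame("top");cv2.imwrite("pics/held%d.png"%(ly*1000),t)
    for b in blobs(t,"grey",80):
        w=plane("top",b['c'],z)[0,:2]; l=(w@U-RO[0],w@V-RO[1])
        if abs(l[0]+.12)<.08 and abs(l[1]-ly)<.05:
            q=plane("top",b['ct'],z)[:,:2]; L=np.c_[q@U-RO[0],q@V-RO[1]];print(b['a'],np.round(l,4),'max x',L[:,0].max())
            for lo in np.arange(L[:,0].min()+.005,L[:,0].max()-.004,.01):
                k=abs(L[:,0]-lo)<.004; print(round(lo,3),L[k,1].min().round(4),L[k,1].max().round(4),((L[k,1].min()+L[k,1].max())/2).round(4))
E
python3 - <<'E'
from h import *
rk();held(-.032,.0625)
E
```

```text
rack local tcp -0.2573 -0.0325 Fx,Fy,Fz local 0.3 -1.1 -1.0
t 42.85 tcp [ 0.4221 -0.2709  0.1344] psi -16.88 gap 0.0215 F [-0.  -1.1 -1. ] q [-0.73  0.12  1.98  0.    1.04  1.14]
142.3125 [-0.1073 -0.0295] max x -0.08248928768441399
-0.15 -0.0167 -0.0093 -0.013
-0.14 -0.0219 -0.009 -0.0155
-0.13 -0.0269 -0.0089 -0.0179
-0.12 -0.0565 -0.0085 -0.0325
-0.11 -0.06 -0.0085 -0.0343
-0.1 -0.0597 -0.008 -0.0338
-0.09 -0.0591 -0.0091 -0.0341
```

>>> move_arm:
  rows:
    - [0,[0,-0.003,0.001],[0,0,0]]
    - [0,[0.02,0,0],[0,0,0]]
    - [0,[0.02,0,0],[0,0,0]]
    - [0,[0.02,0,0],[0,0,0]]
    - [0,[0.02,0,0],[0,0,0]]
    - [0,[0.02,0,0],[0,0,0]]
    - [0,[0,0,0],[0,0,0]]

```text
t: 43.78
tcp_pos: [0.4705, -0.2836, 0.1323]
ee_rot: [-3.107, 0.46, 0.001]
ft_force: [-0.4, -0.7, -1.9]
finger_gap: 0.0208
grasp_force: 39.6
```

```bash
python3 - <<'E'
from h import *
rk()
E
```

```text
rack local tcp -0.2073 -0.0303 Fx,Fy,Fz local -0.2 -0.7 -1.9
t 43.77 tcp [ 0.4705 -0.2836  0.1323] psi -16.85 gap 0.0208 F [-0.4 -0.7 -1.9] q [-0.69  0.23  1.86  0.    1.05  1.18]
```

>>> move_arm:
  rows:
    - [0,[0.02,0,0],[0,0,0.002]]
    - [0,[0.02,0,0],[0,0,0]]
    - [0,[0.02,0,0],[0,0,0]]
    - [0,[0.02,0,0],[0,0,0]]
    - [0,[0.02,0,0],[0,0,0]]
    - [0,[0.02,0,0],[0,0,0]]
    - [0,[0.02,0,0],[0,0,0]]
    - [0,[0.02,0,0],[0,0,0]]
    - [0,[0.016,0,0],[0,0,0]]
    - [0,[0,0,0],[0,0,0]]

```text
t: 45.02
tcp_pos: [0.5544, -0.3094, 0.1322]
ee_rot: [-3.106, 0.465, 0.001]
ft_force: [0.2, -0.0, -1.2]
finger_gap: 0.0207
grasp_force: 39.6
```

```bash
python3 - <<'E'
from h import *
rk()
E
```

```text
rack local tcp -0.1195 -0.0301 Fx,Fy,Fz local 0.2 0.0 -1.2
t 45.02 tcp [ 0.5544 -0.3094  0.1322] psi -17.04 gap 0.0207 F [ 0.2 -0.  -1.2] q [-0.63  0.41  1.63  0.    1.1   1.23]
```

>>> move_arm:
  rows:
    - [0,[0.01,0,0.001],[0,0,0]]
    - [0,[0.01,0,0],[0,0,0]]
    - [0,[0.006,0,0],[0,0,0]]
    - [0,[0.006,0,0],[0,0,0]]
    - [0,[0.004,0,0],[0,0,0]]
    - [0,[0,0,0],[0,0,0]]

```text
t: 45.78
tcp_pos: [0.5658, -0.3126, 0.1305]
ee_rot: [-3.101, 0.465, 0.026]
ft_force: [-23.8, 7.4, 13.7]
finger_gap: 0.0208
grasp_force: 41.7
```

```bash
python3 - <<'E'
from h import *
rk()
E
```

```text
rack local tcp -0.1077 -0.0298 Fx,Fy,Fz local -24.9 -0.0 13.7
t 45.77 tcp [ 0.5658 -0.3126  0.1305] psi -17.06 gap 0.0208 F [-23.8   7.4  13.7] q [-0.63  0.45  1.58 -0.    1.13  1.24]
```

>>> move_arm:
  rows:
    - [0,[-0.006,0,0],[0,0,0]]
    - [0,[0,0,0],[0,0,0]]
    - [40,[0,0,0],[0,0,0]]
    - [40,[0,0,0],[0,0,0]]
    - [40,[0,0,0],[0,0,0]]
    - [40,[0,0,-0.08],[0,0,0]]
    - [40,[0,0,-0.1],[0,0,0]]
    - [50,[-0.1,-0.06,0],[0,0,0]]
    - [50,[-0.1,-0.06,0],[0,0,0]]
    - [50,[0,0,0],[0,0,-0.1102]]
    - [50,[0,0,0],[0,0,-0.1102]]
    - [50,[0,0,0],[0,0,-0.1102]]
    - [50,[0,0,0],[0,0,-0.1102]]
    - [50,[0,0,0],[0,0,-0.1102]]
    - [50,[0,0,0],[0,0,-0.1102]]
    - [50,[0,0,0],[0,0,-0.1102]]
    - [50,[0,0,0],[0,0,-0.1102]]
    - [50,[0,0,0],[0,0,-0.1102]]
    - [50,[0,0,0],[0,0,-0.1102]]
    - [50,[0,0,0],[0,0,-0.1102]]

```text
t: 48.28
tcp_pos: [0.4906, -0.2271, 0.2222]
ee_rot: [-2.174, -2.266, -0.001]
ft_force: [0.8, 0.7, -0.1]
finger_gap: 0.0501
grasp_force: 0.0
```

```bash
python3 - <<'E'
from h import *
plan(.4404,-.0137,.0755,102)
t=manip.grab_frame("top");cv2.imwrite("pics/top9.png",t);plates(t)
E
```

```text
t 48.275 tcp [ 0.4906 -0.2271  0.2222] psi 92.38 gap 0.0501 F [ 0.8  0.7 -0.1]
turn [-0.     -0.0007 -0.1069] then shift [ 0.4384 -0.0095  0.2934]
grey [0.4179 0.0925] 406.0 [0.4178 0.0917] 102.31317683905775
dark [0.436  0.0017] 75.1875 [0.4354 0.0023] 103.03031073002042
```

>>> move_arm:
  rows:
    - [50,[0,0,0],[0,0,-0.1069]]
    - [50,[0.1096,-0.0024,0],[0,0,0]]
    - [50,[0.1096,-0.0024,0],[0,0,0]]
    - [50,[0.1096,-0.0024,0],[0,0,0]]
    - [50,[0.1096,-0.0024,0],[0,0,0]]
    - [50,[0,0,0.08],[0,0,0]]
    - [50,[0,0,0.08],[0,0,0]]
    - [50,[0,0,0.06],[0,0,0]]
    - [50,[0,0,0],[0,0,0]]
    - [50,[0,0,0],[0,0,0]]

```text
t: 49.58
tcp_pos: [0.4421, -0.0134, 0.1134]
ee_rot: [-1.985, -2.434, -0.002]
ft_force: [-0.2, 0.7, 0.6]
finger_gap: 0.0502
grasp_force: 0.0
```

```bash
python3 - <<'E'
from h import *
plan(.4404,-.0137,.0755,102)
E
```

```text
t 49.575 tcp [ 0.4421 -0.0134  0.1134] psi 101.6 gap 0.0502 F [-0.2  0.7  0.6]
turn [ 0.0006 -0.0006 -0.0044] then shift [ 0.0001 -0.0036  0.0759]
```

Descend, grip, lift.

>>> move_arm:
  grip_force: 40
  rows:
    - [50,[0,-0.0036,0.038],[0,0,-0.0044]]
    - [45,[0,0,0.037],[0,0,0]]
    - [45,[0,0,0],[0,0,0]]
    - [45,[0,0,0],[0,0,0]]
    - [0,[0,0,0],[0,0,0]]
    - [0,[0,0,0],[0,0,0]]
    - [0,[0,0,0],[0,0,0]]
    - [0,[0,0,0],[0,0,0]]
    - [0,[0,0,0],[0,0,0]]

```text
t: 50.7
tcp_pos: [0.4405, -0.0137, 0.076]
ee_rot: [1.976, 2.442, 0.003]
ft_force: [-0.7, 0.0, 7.0]
finger_gap: 0.0209
grasp_force: 40.0
```

```bash
python3 - <<'E'
from h import *
st()
E
```

```text
t 50.7 tcp [ 0.4405 -0.0137  0.076 ] psi 102.06 gap 0.0209 F [-0.7  0.   7. ] q [-0.21  0.09  2.15  0.    0.89 -0.42]
```

>>> move_arm:
  rows:
    - [0,[0,0,-0.06],[0,0,0]]
    - [0,[0,0,-0.11],[0,0,0]]
    - [0,[0,0,-0.12],[0,0,0]]
    - [0,[0,0,0],[0,0,0.1104]]
    - [0,[0,0,0],[0,0,0.1104]]
    - [0,[0,0,0],[0,0,0.1104]]
    - [0,[0,0,0],[0,0,0.1104]]
    - [0,[0,0,0],[0,0,0.1104]]
    - [0,[0,0,0],[0,0,0.1104]]
    - [0,[0,0,0],[0,0,0.1104]]
    - [0,[0,0,0],[0,0,0.1104]]
    - [0,[0,0,0],[0,0,0.1104]]
    - [0,[0,0,0],[0,0,0.1104]]
    - [0,[0,0,0],[0,0,0.1104]]
    - [0,[0,0,0],[0,0,0.1104]]
    - [0,[0,0,0],[0,0,0]]

```text
t: 52.7
tcp_pos: [0.4393, -0.0136, 0.2197]
ee_rot: [-3.105, 0.467, 0.003]
ft_force: [-0.6, -0.2, -1.2]
finger_gap: 0.021
grasp_force: 39.6
```

```bash
python3 - <<'E'
from h import *
plan(*rackxy(-.258,.033),.1325,RY)
E
```

```text
t 52.7 tcp [ 0.4393 -0.0136  0.2197] psi -17.09 gap 0.021 F [-0.6 -0.2 -1.2]
turn [-0.0007  0.0011  0.0012] then shift [0.1179 0.3708 0.1743]
```

>>> move_arm:
  rows:
    - [0,[0.0295,0.0927,0],[0,0,0]]
    - [0,[0.0295,0.0927,0],[0,0,0]]
    - [0,[0.0295,0.0927,0],[0,0,0]]
    - [0,[0.0295,0.0927,0],[0,0,0]]
    - [0,[0,0,0.087],[0,0,0]]
    - [0,[0,0,0.086],[0,0,0]]
    - [0,[0,0,0],[0,0,0]]
    - [0,[0,0,0],[0,0,0]]

```text
t: 53.7
tcp_pos: [0.4418, -0.2085, 0.1343]
ee_rot: [-3.106, 0.466, -0.0]
ft_force: [-0.8, -0.0, -1.5]
finger_gap: 0.021
grasp_force: 39.7
```

```bash
python3 - <<'E'
from h import *
rk();held(.032,.0625)
E
```

```text
rack local tcp -0.2569 0.033 Fx,Fy,Fz local -0.8 -0.3 -1.5
t 53.7 tcp [ 0.4418 -0.2085  0.1343] psi -17.06 gap 0.021 F [-0.8 -0.  -1.5] q [-0.6   0.09  2.01  0.    1.03  1.27]
141.4375 [-0.1061  0.0278] max x -0.0832514752188247
-0.128 0.0047 0.0345 0.0196
-0.118 0.0034 0.0521 0.0277
-0.108 0.0039 0.0551 0.0295
-0.098 0.0052 0.0558 0.0305
-0.088 0.0061 0.0554 0.0308
```

>>> move_arm:
  rows:
    - [0,[0,-0.003,0.001],[0,0,0]]
    - [0,[0.02,0,0],[0,0,0]]
    - [0,[0.02,0,0],[0,0,0]]
    - [0,[0.02,0,0],[0,0,0]]
    - [0,[0.02,0,0],[0,0,0]]
    - [0,[0.02,0,0],[0,0,0]]
    - [0,[0,0,0],[0,0,0]]

```text
t: 54.62
tcp_pos: [0.49, -0.2217, 0.1324]
ee_rot: [-3.105, 0.469, 0.001]
ft_force: [-0.6, 0.1, -1.2]
finger_gap: 0.0207
grasp_force: 39.8
```

```bash
python3 - <<'E'
from h import *
rk()
E
```

```text
rack local tcp -0.2069 0.0346 Fx,Fy,Fz local -0.6 -0.1 -1.2
t 54.62 tcp [ 0.49   -0.2217  0.1324] psi -17.16 gap 0.0207 F [-0.6  0.1 -1.2] q [-0.57  0.21  1.89  0.    1.05  1.3 ]
```

>>> move_arm:
  rows:
    - [0,[0.02,0,0],[0,0,0]]
    - [0,[0.02,0,0],[0,0,0]]
    - [0,[0.02,0,0],[0,0,0]]
    - [0,[0.02,0,0],[0,0,0]]
    - [0,[0.02,0,0],[0,0,0]]
    - [0,[0.02,0,0],[0,0,0]]
    - [0,[0.02,0,0],[0,0,0]]
    - [0,[0.02,0,0],[0,0,0]]
    - [0,[0.016,0,0],[0,0,0]]
    - [0,[0,0,0],[0,0,0]]

```text
t: 55.88
tcp_pos: [0.5739, -0.2476, 0.1322]
ee_rot: [-3.105, 0.469, 0.001]
ft_force: [0.6, -0.2, -1.1]
finger_gap: 0.0209
grasp_force: 39.8
```

```bash
python3 - <<'E'
from h import *
rk()
E
```

```text
rack local tcp -0.1192 0.0347 Fx,Fy,Fz local 0.7 0.0 -1.1
t 55.88 tcp [ 0.5739 -0.2476  0.1322] psi -17.17 gap 0.0209 F [ 0.6 -0.2 -1.1] q [-0.53  0.39  1.65  0.    1.1   1.34]
```

>>> move_arm:
  rows:
    - [0,[0.01,0,0.001],[0,0,0]]
    - [0,[0.01,0,0],[0,0,0]]
    - [0,[0.006,0,0],[0,0,0]]
    - [0,[0.006,0,0],[0,0,0]]
    - [0,[0.004,0,0],[0,0,0]]
    - [0,[0,0,0],[0,0,0]]

```text
t: 56.62
tcp_pos: [0.5853, -0.2511, 0.1309]
ee_rot: [-3.102, 0.468, 0.026]
ft_force: [-24.8, 8.0, 16.1]
finger_gap: 0.0208
grasp_force: 42.0
```

```bash
python3 - <<'E'
from h import *
rk()
E
```

```text
rack local tcp -0.1072 0.0347 Fx,Fy,Fz local -26.1 0.4 16.1
t 56.62 tcp [ 0.5853 -0.2511  0.1309] psi -17.18 gap 0.0208 F [-24.8   8.   16.1] q [-0.53  0.43  1.61 -0.    1.12  1.34]
```

Home. Release, withdraw to the right rear, and inspect everything.

>>> move_arm:
  rows:
    - [0,[-0.006,0,0],[0,0,0]]
    - [0,[0,0,0],[0,0,0]]
    - [40,[0,0,0],[0,0,0]]
    - [40,[0,0,0],[0,0,0]]
    - [40,[0,0,0],[0,0,0]]
    - [40,[0,0,-0.08],[0,0,0]]
    - [40,[0,0,-0.12],[0,0,0]]
    - [40,[-0.12,0,0],[0,0,0]]
    - [40,[-0.12,0,0],[0,0,0]]
    - [40,[-0.12,0,0],[0,0,0]]
    - [40,[-0.06,0.08,0],[0,0,0]]
    - [40,[-0.06,0.1,0],[0,0,0]]
    - [40,[0,0.11,0],[0,0,0]]
    - [40,[0,0.11,0],[0,0,0]]
    - [40,[0,0.11,0],[0,0,0]]
    - [40,[0,0,0],[0,0,0]]

```text
t: 58.62
tcp_pos: [0.282, -0.428, 0.2322]
ee_rot: [3.105, -0.475, -0.001]
ft_force: [0.0, 0.1, -0.4]
finger_gap: 0.0399
grasp_force: 0.0
```

```bash
python3 - <<'E'
from h import *
np.set_printoptions(precision=4,suppress=True)
rk()
t=manip.grab_frame("top");cv2.imwrite("pics/top10.png",t);s=manip.grab_frame("side");cv2.imwrite("pics/side10.png",s)
f=lambda im,x,y:cv2.resize(im[y:y+75,x:x+100],None,fx=4,fy=4,interpolation=cv2.INTER_CUBIC)
cv2.imwrite("pics/c7.png",np.vstack([np.hstack([f(t,305,140),f(t,165,150)]),np.hstack([f(s,235,115),f(s,165,225)])]))
E
```

```text
rack local tcp -0.3447 -0.224 Fx,Fy,Fz local -0.0 0.1 -0.4
t 58.62 tcp [ 0.282  -0.428   0.2322] psi -17.4 gap 0.0399 F [ 0.   0.1 -0.4] q [-1.14  0.02  1.89 -0.    1.24  0.73]
```

View pics/c7.png

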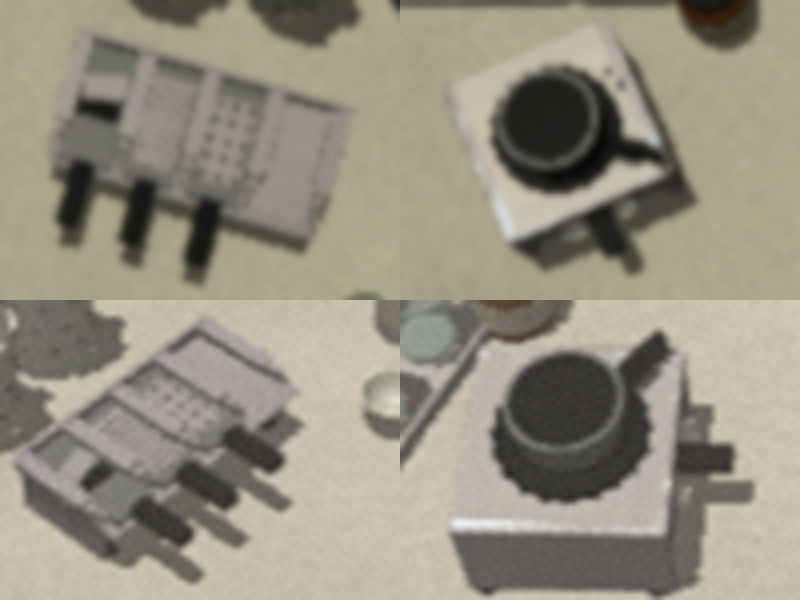

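The picture shows all three plates level in bays 1 to 3, with their handle tips in line at (190,530), (235,495) and (283,460). The wing and the slicer handle look the same as at the start.

```bash
python3 -c "
from plant import manip
print(manip.job_done())"
```

```text
the job is handed in; nothing more can be done
None
```

Job handed in at about 59 s of the 210 s, with no verdict returned: the julienne plate is home in the slicer with the ring locked, and the slicing, fine and coarse plates are home in bays 1, 2 and 3; no crinkle plate was seen on the counter.

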